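# Pack the rock sample case

## Robot

A 6-joint arm with a two-finger parallel gripper is mounted at the origin on the work surface. World frame = base frame: x ahead of the robot, y to its left, z up, the work surface at z = 0. Lengths are in m, angles in rad, forces in N, time in s.
With the tool pointing down it reaches from about 0.25 to 0.8 m from the base axis. Payload 3.9 kg.
Tool frame: the origin (TCP) lies at the very end of the fingers, on their centre line; the grasp point (between the pads) lies 19 mm behind it (robot.hold_point_z is the distance from the TCP to the grasp point, in m); z points along the fingers, y is the line along which they close (so a half turn about z gives the same grasp; the last joint's range is limited). The gripper opens to 85 mm and grips with 20 to 120 N. Pads are 22 mm wide; open, the fingers measure 114 mm over their backs; the gripper's body (76 mm by 85 mm) begins 54 mm behind the grasp point. The pads swing forward as they close: fully open they stand 13 mm farther back than shut.
Start: joints at [-1.175, 0.26, -0.138, 1.173, 0, 1.571], TCP at [0.202, -0.484, 0.231] pointing down, gripper open.
Joint ranges: [-2.78, 2.78], [-0.83, 1.72], [-1.28, 1.37], [-1.9, 2.12], [-1.57, 1.48], [-3.14, 3.14]. Speed limits (rad/s): [2.57, 2.57, 3.14, 3.14, 3.14, 3.14].

## Interface

Orientations are given as a rotation vector (axis times angle).
In Python, from workcell import status, grab_frame, sign_off, robot gives the robot as it stands. The module is installed in compiled form; this text tells all that it offers.
- The arm moves only by the tool drive_tool, never from a script. Its argument "plan" is a list of rows, each an object of numbers: "rx", "ry", "rz": the turn, a rotation vector about the world's x, y, z in rad; "dx", "dy", "dz": the shift along the world's x, y, z in mm; "jaw": the finger opening in mm, from 0 to 85.4. A call has 1 to 20 rows; each row is the pose to reach, as a shift and turn from the pose commanded when the call began; what a row does not reach only later rows make up. A row lasts 1/12 s, in which the tool goes at most 41.7 mm and 7.16 degrees, less where a joint would pass 70% of its speed; a pose out of reach is approached as far as the arm can. A call with a gripper value outside its range is refused whole. The fingers move at their own pace and stop on an object; "force" is the grip in N (left out, the last holds). Time passes only in rows, so rows that repeat a pose let the fingers close. It gives the time, the measured TCP pose, the force, the opening and the grip force at its end, in the units of the state.
- status.get_obs(): the state, without advancing time (a new reading comes with each control period).
- grab_frame(name): name is "side" or "top" or "wrist"; returns a dict with "color" (420x560x3 uint8, red, green, blue), "depth" (420x560 float32, m along the optical axis (not along the pixel's ray), 0 where there is no reading), "K" (3x3 intrinsics, pixels), "R" (3x3) and "t" (3): a world point X has camera coordinates R X + t. Camera axes: x right, y down, z forward; pixel columns grow to the right and rows downward; lengths in m; the calibration is good to about 2 mm. The wrist camera is an equidistant fisheye: a pixel r from the principal point sees the ray r / f radians off the axis. A picture is of the moment at which its call begins.
- sign_off(): hands the job in; it is judged then, once.
The state is a dict: "clock": time; "qpos": joint angles; "joint_vel": joint speeds; "effort": joint torques, N m; "tcp_pos": TCP position; "tcp_rot": TCP orientation; "ft_force": force on the tool from outside, world axes, zero at the start; "wrist_torque": the same for the moment, N m; "finger_gap": finger opening in m; "grasp_force": force on a finger pad.
Only numpy, scipy, OpenCV 4.12 (cv2) and the standard library are available. Lean on these libraries where they do the work, as an engineer would, in place of code of your own. Each camera call takes 0.05 s, during which the arm holds its last target. There are 200 camera calls.

## Task

Pack the rock samples: tip all the chips out of the white cup into the yellow bay of the grey case, stand the empty cup back upright in the middle of its cork pad, and lay every egg-sized rock from the white paper sheet in the blue bay (the big stones stay where they are). Once chips and rocks are all in, shut the lid fully, and only then fold the orange-handled clamp down flat onto it. Leave the spray can and the brush alone.

Things in the scene. Friction and masses are not known exactly. Their poses are not given: they have to be found in the camera images.
- case: grey metal sample case, fixed to the table, open-topped box 170 (own x) x 280 (own y) x 70 mm high, walls and floor 5 mm; origin at the centre of its underside. Its hinged lid is on the +x side; a metal divider 5 mm thick, its top 62 mm above the table, at y = +20 mm parts it in two bays
- chip_bay (a point): centre of the floor (5 mm above the table) of the smaller bay with a YELLOW floor, 160 (x) x 112 (y) mm inside, axes as the case's; for the chips
- rock_bay (a point): centre of the floor (5 mm above the table) of the larger bay with a BLUE floor, 160 (x) x 152 (y) mm inside, axes as the case's; for the rocks
- lid (a joint): angle of the case's lid (grey panel 170 x 280 x 8 mm): 0 = shut flat on the case, grows as it opens, up to 2.1 rad; the stiff hinge stays where it is left
- lid_hinge (a point): on the lid's hinge line, the middle of the case's +x top edge, 70 mm above the table; the line runs along the case's y
- lid_handle (a point): middle of the steel bar handle on the lid's outer face: round bar 11 mm thick, 100 mm long, parallel to the hinge, 35 mm off the face and 140 mm from the hinge, 30 mm from the lid's free edge
- clamp (a joint): angle of the hold-down clamp, a flat steel strap 18 mm wide and 90 mm long with an orange grip, hinged at the case's -x top edge towards the -y end: 0 = lying flat across the shut lid, grows as it swings up and outward, up to 2.2 rad; stiff hinge, stays where it is left
- clamp_hinge (a point): on the clamp's hinge axis (along the case's y), 84 mm above the table; the strap points to the case's +x at 0
- clamp_grip (a point): middle of the clamp's orange grip, 70 mm from its hinge; the grip is 18 mm wide (along the case's y), 12 mm thick, 45 mm long
- pad: round cork pad, fixed on the table, 100 mm across, 4 mm thick; origin at the centre of its underside
- cup: round white plastic cup, 80 mm high, 68 mm across at the rim and 57 mm at the foot, floor 5 mm, wall 3 mm, holding the chips; origin at the centre of its underside, z towards its mouth
- chip_0: dark grey rock chip, about 16 mm each way, starts in the cup; origin on its flat underside; always there
- chip_1: white rock chip, about 16 mm each way, starts in the cup; origin on its flat underside; always there
- chip_2: dark grey rock chip, about 16 mm each way, starts in the cup; origin on its flat underside; always there
- chip_3: white rock chip, about 16 mm each way, starts in the cup; origin on its flat underside; always there
- chip_4: dark grey rock chip, about 16 mm each way, starts in the cup; origin on its flat underside; may be absent
- chip_5: white rock chip, about 16 mm each way, starts in the cup; origin on its flat underside; may be absent
- chip_6: dark grey rock chip, about 16 mm each way, starts in the cup; origin on its flat underside; may be absent
- chip_7: white rock chip, about 16 mm each way, starts in the cup; origin on its flat underside; may be absent
- rock_a: mid grey faceted hand-sized rock, 64 x 42 x 38 mm (own x, y, z), lying on the table; origin at the centre of its flat underside, long axis x; may be absent
- rock_b: olive grey faceted hand-sized rock, 60 x 40 x 36 mm (own x, y, z), lying on the table; origin at the centre of its flat underside, long axis x; may be absent
- rock_c: dark grey faceted hand-sized rock, 66 x 44 x 39 mm (own x, y, z), lying on the table; origin at the centre of its flat underside, long axis x; may be absent
- can: white and blue spray can, 60 mm across, 170 mm high, loose; origin at the centre of its foot; leave it alone
- brush: hand brush lying at the right edge of the work, loose; origin at its middle; leave it alone
Things that resemble listed ones, but are neither listed nor needed, are in the scene too. Several things have the shape of the pad; the one meant has the colours described above.

How it is judged:
On the way, in this order (a step that is already met when the one before it is completed fails the run):
1. all chips lie in the yellow bay and all rocks in the blue bay (x of chip_0 in the frame of chip_bay between -0.08 and 0.08 m and y of chip_0 in the frame of chip_bay between -0.057 and 0.057 m and z of chip_0 in the frame of chip_bay between -0.01 and 0.055 m and x of chip_1 in the frame of chip_bay between -0.08 and 0.08 m and y of chip_1 in the frame of chip_bay between -0.057 and 0.057 m and z of chip_1 in the frame of chip_bay between -0.01 and 0.055 m and x of chip_2 in the frame of chip_bay between -0.08 and 0.08 m and y of chip_2 in the frame of chip_bay between -0.057 and 0.057 m and z of chip_2 in the frame of chip_bay between -0.01 and 0.055 m and x of chip_3 in the frame of chip_bay between -0.08 and 0.08 m and y of chip_3 in the frame of chip_bay between -0.057 and 0.057 m and z of chip_3 in the frame of chip_bay between -0.01 and 0.055 m and x of chip_4 in the frame of chip_bay between -0.08 and 0.08 m and y of chip_4 in the frame of chip_bay between -0.057 and 0.057 m and z of chip_4 in the frame of chip_bay between -0.01 and 0.055 m and x of chip_5 in the frame of chip_bay between -0.08 and 0.08 m and y of chip_5 in the frame of chip_bay between -0.057 and 0.057 m and z of chip_5 in the frame of chip_bay between -0.01 and 0.055 m and x of chip_6 in the frame of chip_bay between -0.08 and 0.08 m and y of chip_6 in the frame of chip_bay between -0.057 and 0.057 m and z of chip_6 in the frame of chip_bay between -0.01 and 0.055 m and x of chip_7 in the frame of chip_bay between -0.08 and 0.08 m and y of chip_7 in the frame of chip_bay between -0.057 and 0.057 m and z of chip_7 in the frame of chip_bay between -0.01 and 0.055 m and x of rock_a in the frame of rock_bay between -0.08 and 0.08 m and y of rock_a in the frame of rock_bay between -0.077 and 0.077 m and z of rock_a in the frame of rock_bay between -0.01 and 0.045 m and x of rock_b in the frame of rock_bay between -0.08 and 0.08 m and y of rock_b in the frame of rock_bay between -0.077 and 0.077 m and z of rock_b in the frame of rock_bay between -0.01 and 0.045 m and x of rock_c in the frame of rock_bay between -0.08 and 0.08 m and y of rock_c in the frame of rock_bay between -0.077 and 0.077 m and z of rock_c in the frame of rock_bay between -0.01 and 0.045 m), for 0.2 s.
2. the lid is shut (all of step 1 and value of joint lid below 0.05 rad), for 0.2 s.
3. the clamp is folded down on the shut lid (value of joint clamp below 0.15 rad and value of joint lid below 0.05 rad), for 0.2 s.
At the end, for the whole second after the job is handed in: every present chip lies inside the yellow bay and every present rock inside the blue bay, lid within 0.05 rad of shut, clamp within 0.15 rad of flat, cup at rest standing on its pad (centre within 30 mm of the pad's, tilt under 0.12 rad) (all of step 1 and all of step 3 and horizontal distance between cup and pad below 0.03 m and angle between cup's own z axis and vertical below 0.12 rad and z of cup in the frame of pad below 0.012 m and linear speed of cup below 0.02 m/s); the robot touches nothing.
It fails at once if the spray can is pushed more than 40 mm or knocked over (distance of can from where it was at the start of the episode above 0.04 m or angle between can's own z axis and vertical above 0.5 rad).
It fails at once if the brush is pushed more than 40 mm or knocked over (distance of brush from where it was at the start of the episode above 0.04 m).
Of chip_4, chip_5, chip_6, chip_7 only 1 to 4 are there at a start; the rules pass over those that are not, and their reading is None.
Of rock_a, rock_b, rock_c only 2 to 3 are there at a start; the rules pass over those that are not, and their reading is None.
At some moment in a run one of rock_a, rock_b, rock_c may be knocked a few centimetres aside while the robot is not near it.
It also fails if it takes over 210 s, if anything falls off the work surface, if the arm or the gripper's body presses on something with over 40 N, if the wrist force passes 120 N, or if a joint passes its speed limit or range.

## Working session

There is one attempt and no reset: what is moved stays moved. The work goes in short steps, Python scripts to look and compute and a tool call to move; the robot and the scene stay as the last step left them, time stands still between calls to the robot, and variables do not carry over. Pictures are saved under pics/ and viewed, at most 14 in all, crops included, and the job is handed in when it is done.

Besides the shell and the picture viewer there is one more tool, called after "Call:" as name(argument=value, ...), one argument or row to a line, values as JSON. drive_tool: Moves the arm, as the interface text tells. Its arguments: {"type":"object","properties":{"plan":{"type":"array"},"force":{"type":"number"}},"required":["plan"]}

```bash
mkdir -p pics; cat > h.py <<'E'
import numpy as np, cv2
from workcell import status, grab_frame, sign_off, robot
def snap(n,f):
    d=grab_frame(n); np.savez('pics/'+f+'.npz',**d); cv2.imwrite('pics/'+f+'.png',d['color'][...,::-1]); return d
def pts(d):
    "world points per pixel for side/top"
    h,w=d['depth'].shape; u,v=np.meshgrid(np.arange(w),np.arange(h)); z=d['depth']; K=d['K']
    c=np.stack([(u-K[0,2])/K[0,0]*z,(v-K[1,2])/K[1,1]*z,z],-1)
    return (c-d['t'])@d['R']
E
python3 - <<'E'
from h import *
s=status.get_obs(); print(s)
a=snap('top','top0'); b=snap('side','side0')
print(a['K'],a['R'],a['t'],b['R'],b['t'])
E
```

```text
{'clock': 0.0, 'qpos': array([-1.17495953e+00,  2.60701442e-01, -1.39345523e-01,  1.17267026e+00,
       -1.67683573e-06,  1.57077638e+00]), 'joint_vel': array([-2.61146299e-04, -1.03731554e-03,  3.01956935e-04, -2.85390058e-05,
       -5.63324118e-04, -1.62386943e-04]), 'effort': array([-1.17315103e-03, -4.05676711e+01,  2.53922403e+01,  1.85506133e-02,
       -2.16737312e-04,  6.24292383e-06]), 'tcp_pos': array([ 0.20217692, -0.48380043,  0.23046465]), 'tcp_rot': array([-3.07840997e+00, -6.17387994e-01,  5.95492311e-04]), 'ft_force': array([ 0.94977202, -0.36146428,  0.6857524 ]), 'wrist_torque': array([0.05408564, 0.05185453, 0.03055162]), 'grasp_force': 0.0, 'finger_gap': 0.08529714491225264}
[[432.96714089   0.         276.61716751]
 [  0.         432.96714089 213.06779954]
 [  0.           0.           1.        ]] [[ 0.02315236 -0.99972976  0.00209011]
 [-0.98136888 -0.02312591 -0.19073625]
 [ 0.19073304  0.00236483 -0.9816391 ]] [-0.11023858  0.52353481  0.93132074] [[-0.7767106  -0.62983374  0.00548642]
 [-0.40464774  0.4922983  -0.77065076]
 [ 0.48268089 -0.60079268 -0.63723411]] [0.34565271 0.32425599 0.94039972]
```

View pics/top0.png

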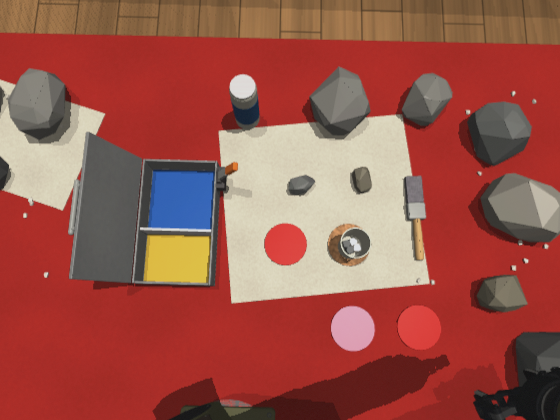

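View pics/side0.png

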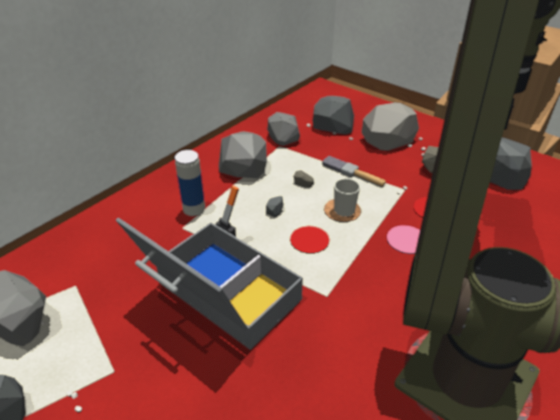

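The top view shows the case around (178,222) with its lid open to the left and the clamp at (228,172). The cup on its cork pad is at (352,243), with two egg-sized rocks at (301,185) and (362,180). The can is at (245,100) and the brush at (416,215).

```bash
cat > m.py <<'E'
from h import *
from scipy import ndimage as nd
a=dict(np.load('pics/top0.npz')); b=dict(np.load('pics/side0.npz'))
roi={'rock1':(301,185,22),'rock2':(362,180,20),'cup':(353,242,24),'can':(245,100,30)}
Pa,Pb=pts(a),pts(b)
print('table z',np.median(Pa[150:170,320:340,2]))
for n,(u,v,r) in roi.items():
    S=Pa[v-r:v+r,u-r:u+r].reshape(-1,3); c=S[S[:,2]>.012]
    c0=np.median(c[:,:2],0)
    for nm,P in(('top',Pa),('side',Pb)):
        Q=P.reshape(-1,3); q=Q[(np.hypot(*(Q[:,:2]-c0).T)<.05)&(Q[:,2]>.010)&(Q[:,2]<.3)]
        if len(q)<10: print(n,nm,'few');continue
        R=cv2.minAreaRect((q[:,:2]*1000).astype(np.float32))
        print(n,nm,len(q),'rect',np.round(R[0]),np.round(R[1]),round(R[2]),'zmax',np.round(np.percentile(q[:,2],[50,98])*1000))
# case colours
hsv=cv2.cvtColor(a['color'],cv2.COLOR_RGB2HSV)
for n,lo,hi in(('blue',(105,150,100),(125,255,255)),('yellow',(20,150,120),(32,255,255)),('orange',(8,180,150),(16,255,255))):
  for nm,d,P in(('top',a,Pa),('side',b,Pb)):
    m=cv2.inRange(cv2.cvtColor(d['color'],cv2.COLOR_RGB2HSV),lo,hi)
    l,k=nd.label(m); 
    for i in np.argsort(-nd.sum(m,l,range(1,k+1)))[:2]+1:
        q=P[l==i]
        if len(q)<12: continue
        R=cv2.minAreaRect((q[:,:2]*1000).astype(np.float32))
        print(n,nm,len(q),'rect',np.round(R[0]),np.round(R[1]),round(R[2],1),'z',np.round(np.percentile(q[:,2],[5,50,95])*1000))
# case rim & lid
for nm,P in(('top',Pa),('side',Pb)):
    Q=P.reshape(-1,3)
    q=Q[(Q[:,2]>.066)&(Q[:,2]<.073)&(Q[:,1]>.08)&(Q[:,1]<.45)&(Q[:,0]>.28)&(Q[:,0]<.68)]
    R=cv2.minAreaRect((q[:,:2]*1000).astype(np.float32)); print('rim',nm,len(q),R)
for p in [(140,220),(218,165),(215,285),(140,285),(228,172),(236,168),(221,190),(88,135),(72,277),(76,210),(340,225),(372,260),(353,262)]:
    print(p,np.round(Pa[p[1],p[0]]*1000))
E
python3 m.py
```

```text
table z 0.0007880898932363754
rock1 top 383 rect [ 600. -155.] [40. 64.] 19 zmax [34. 39.]
rock1 side 277 rect [ 604. -147.] [39. 55.] 4 zmax [32. 40.]
rock2 top 396 rect [ 618. -299.] [57. 40.] 16 zmax [28. 37.]
rock2 side 236 rect [ 619. -291.] [58. 42.] 33 zmax [26. 38.]
cup top 758 rect [ 458. -269.] [66. 66.] 1 zmax [42. 86.]
cup side 806 rect [ 463. -268.] [66. 71.] 22 zmax [59. 86.]
can top 1286 rect [770. -20.] [58. 57.] 74 zmax [150. 172.]
can side 1434 rect [774. -15.] [58. 61.] 37 zmax [111. 172.]
blue top 3507 rect [515.  36.] [405. 186.] 62.4 z [3. 6. 9.]
blue side 1182 rect [271. 315.] [124. 888.] 54.5 z [ 4.  7. 10.]
yellow top 2936 rect [415.  52.] [318. 120.] 84.0 z [3. 6. 9.]
yellow side 1331 rect [234. 359.] [113. 774.] 39.2 z [4. 7. 9.]
orange top 47 rect [600.  -6.] [14. 18.] 4.0 z [153. 162. 165.]
orange side 60 rect [601.   4.] [12. 21.] 12.5 z [133. 150. 164.]
rim top 620 ((501.2962646484375, 147.7999725341797), (280.4796447753906, 135.065185546875), 0.015329302288591862)
rim side 300 ((506.1629638671875, 151.88482666015625), (284.0613098144531, 141.12184143066406), 0.06254632025957108)
(140, 220) [501. 207.  60.]
(218, 165) [636.  41.  50.]
(215, 285) [363.  41.  -3.]
(140, 285) [359. 215.  -4.]
(228, 172) [592.   5. 145.]
(236, 168) [597. -13. 161.]
(221, 190) [575.  30.  57.]
(88, 135) [634. 265. 230.]
(72, 277) [366. 267. 227.]
(76, 210) [496. 291. 190.]
(340, 225) [ 511. -249.   -0.]
(372, 260) [ 429. -323.   -0.]
(353, 262) [ 423. -278.    4.]
```

```bash
cat > m2.py <<'E'
from h import *
from scipy.optimize import least_squares
a=dict(np.load('pics/top0.npz')); b=dict(np.load('pics/side0.npz'))
for nm,d in(('top',a),('side',b)):
    P=pts(d);Q=P.reshape(-1,3)*1000; C=d['color'].reshape(-1,3).astype(int)
    def box(x0,x1,y0,y1,z0,z1): return Q[(Q[:,0]>x0)&(Q[:,0]<x1)&(Q[:,1]>y0)&(Q[:,1]<y1)&(Q[:,2]>z0)&(Q[:,2]<z1)]
    f=box(370,560,25,65,65,76); print(nm,'front',len(f),np.polyfit(f[:,0]-500,f[:,1],1))
    for x0 in(361,641):
        f=box(x0-12,x0+12,60,190,65,76); print(' end',x0,len(f),np.polyfit(f[:,1]-125,f[:,0],1) if len(f)>5 else '')
    f=box(440,520,60,190,57,66); print(' div',len(f),np.polyfit(f[:,1]-125,f[:,0],1) if len(f)>5 else '')
    # lid
    f=box(370,630,200,290,85,260)
    if len(f)>50:
        A=np.c_[f[:,1]-206,f[:,0]-500,np.ones(len(f))]; w=np.ones(len(f),bool)
        for _ in range(6):
            s,*_=np.linalg.lstsq(A[w],f[w,2],rcond=None); w=abs(A@s-f[:,2])<6
        print(' lid z = ',s,'ang from vertical-ish, open angle',np.pi-np.arctan(s[0]) ,len(f),w.sum())
        h=f[~w & (A@s-f[:,2]>18)]; print(' handle',len(h),h.mean(0) if len(h) else '', np.percentile(h[:,0],[2,98]) if len(h) else '')
    c=box(410,510,-320,-220,74,90)
    s=least_squares(lambda p:np.hypot(c[:,0]-p[0],c[:,1]-p[1])-p[2],[460,-269,33],loss='soft_l1').x; print(' cup rim',s,np.percentile(c[:,2],[50,95]))
    # cork pad: brownish & z low
    hsv=cv2.cvtColor(d['color'],cv2.COLOR_RGB2HSV).reshape(-1,3)
    m=(hsv[:,0]>8)&(hsv[:,0]<20)&(hsv[:,1]>110)&(hypot:=np.hypot(Q[:,0]-460,Q[:,1]+269)<75)&(Q[:,2]<12)
    p=Q[m].astype(np.float32); (cx,cy),r=cv2.minEnclosingCircle(p[:,:2].copy()); print(' pad',len(p),cx,cy,r,np.median(p[:,2]))
    m=(hsv[:,0]>5)&(hsv[:,0]<18)&(hsv[:,1]>170)&(hsv[:,2]>120)&(np.hypot(Q[:,0]-600,Q[:,1])<60)&(Q[:,2]>80)
    print(' grip',m.sum(),np.median(Q[m],0),np.percentile(Q[m],[3,97],axis=0))
    f=box(560,640,-60,80,80,200); print(' clampall'); 
    for z in range(80,180,10):
        k=f[(f[:,2]>=z)&(f[:,2]<z+10)]
        if len(k): print('  ',z,len(k),np.round(k.mean(0)),np.round(np.ptp(k,axis=0)))
E
python3 m2.py
python3 - <<'E'
import cv2
a=cv2.imread('pics/top0.png')[150:290,50:400]
cv2.imwrite('pics/c0.png',cv2.resize(a,(800,320),interpolation=cv2.INTER_CUBIC))
E
```

```text
top front 204 [-4.57587624e-03  4.35231811e+01]
 end 361 135 [1.46187623e-03 3.63424797e+02]
 end 641 137 [4.22038238e-03 6.37613559e+02]
 div 142 [6.26919644e-03 4.80705257e+02]
 lid z =  [2.94626942e+00 1.37087810e-02 5.44409957e+01] ang from vertical-ish, open angle 1.8980079129601657 7234 6490
 handle 64 [503.10674607 274.39385386 223.0737703 ] [392.17435036 616.32898235]
 cup rim [ 457.81047067 -269.12409449   31.86710879] [83.04636207 86.11529308]
 pad 509 464.6783447265625 -267.7476501464844 48.84623718261719 3.9015555
 grip 81 [599.577828    -2.42213471 158.80909216] [[592.87370367 -12.94751006 134.04247674]
 [606.51860209  10.74161695 165.24082037]]
 clampall
   80 33 [596.  34.  87.] [31. 12.  9.]
   90 29 [600.  32.  93.] [28. 12.  9.]
   100 22 [597.  24. 105.] [18. 12. 10.]
   110 22 [598.  19. 115.] [15. 12.  9.]
   120 11 [597.  14. 124.] [17. 10.  8.]
   130 26 [597.   9. 135.] [14. 14. 10.]
   140 22 [598.   3. 145.] [17. 16. 10.]
   150 32 [598.  -4. 156.] [19. 17. 10.]
   160 40 [599.  -9. 163.] [17. 11.  6.]
side front 230 [-5.28202194e-03  4.67000042e+01]
 end 36
[... 287 characters left out ...]
7506167] [458.68044427 549.28367305]
 cup rim [ 462.22164754 -267.2884231    31.79483999] [80.46034738 86.40441264]
 pad 245 467.3510437011719 -262.57891845703125 47.3028678894043 4.531721
 grip 84 [599.89085469   3.60575911 149.30712056] [[595.38533281  -5.66585744 131.28577579]
 [609.29142592  13.6510773  165.27100624]]
 clampall
   80 37 [603.  37.  86.] [30. 13.  9.]
   90 50 [601.  34.  94.] [32. 17. 10.]
   100 40 [603.  27. 105.] [19. 13.  9.]
   110 37 [602.  22. 115.] [19. 15. 10.]
   120 34 [603.  16. 125.] [20. 15. 10.]
   130 38 [602.  11. 135.] [21. 16.  9.]
   140 39 [601.   6. 145.] [18. 15. 10.]
   150 42 [602.   0. 155.] [18. 18. 10.]
   160 29 [603.  -5. 163.] [19. 11.  7.]
```

View pics/c0.png

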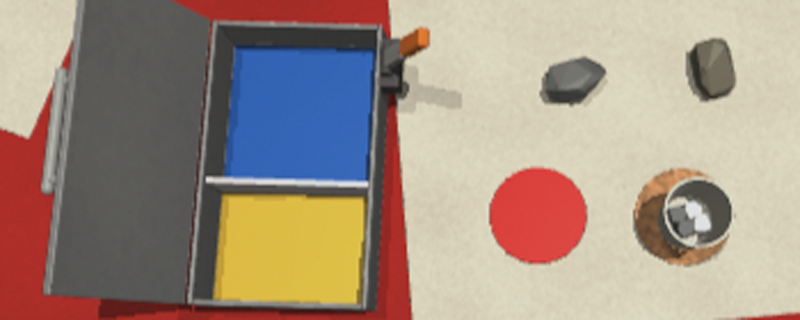

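The crop shows the mid-grey rock at (573,80) and the olive rock at (712,68), with no third one on the sheet. The cup at (698,212) holds grey and white chips, and the clamp stands at (405,60). I'll start with the rock at about (602,-151).

Call:
drive_tool(
  plan=[
    {"dx": 400, "dy": 333, "dz": -30, "rz": 1.45},
    {"dx": 400, "dy": 333, "dz": -30, "rz": 1.45},
    {"dx": 400, "dy": 333, "dz": -30, "rz": 1.45},
    {"dx": 400, "dy": 333, "dz": -30, "rz": 1.45},
    {"dx": 400, "dy": 333, "dz": -30, "rz": 1.45},
    {"dx": 400, "dy": 333, "dz": -30, "rz": 1.45},
    {"dx": 400, "dy": 333, "dz": -30, "rz": 1.45},
    {"dx": 400, "dy": 333, "dz": -30, "rz": 1.45},
    {"dx": 400, "dy": 333, "dz": -30, "rz": 1.45},
    {"dx": 400, "dy": 333, "dz": -30, "rz": 1.45},
    {"dx": 400, "dy": 333, "dz": -30, "rz": 1.45},
    {"dx": 400, "dy": 333, "dz": -30, "rz": 1.45},
    {"dx": 400, "dy": 333, "dz": -30, "rz": 1.45},
    {"dx": 400, "dy": 333, "dz": -30, "rz": 1.45},
    {"dx": 400, "dy": 333, "dz": -30, "rz": 1.45},
    {"dx": 400, "dy": 333, "dz": -30, "rz": 1.45},
    {"dx": 400, "dy": 333, "dz": -30, "rz": 1.45},
    {"dx": 400, "dy": 333, "dz": -90, "rz": 1.45},
    {"dx": 400, "dy": 333, "dz": -90, "rz": 1.45},
    {"dx": 400, "dy": 333, "dz": -90, "rz": 1.45},
  ],
)

```text
invalid input at $.plan[0]: expected keys rx, ry, rz, dx, dy, dz, jaw
```

```bash
python3 - <<'E'
from h import *
s=status.get_obs(); print(s['clock'],s['qpos'].round(3),s['tcp_pos'].round(4),s['tcp_rot'].round(3))
w=snap('wrist','w1'); print(w['K'],w['depth'].max())
E
```

```text
0.1 [-1.175  0.261 -0.139  1.173  0.     1.571] [ 0.2022 -0.4838  0.2306] [-3.079 -0.617  0.   ]
[[325.1922621    0.         281.60602889]
 [  0.         325.1922621  206.20275437]
 [  0.           0.           1.        ]] 1.499476
```

View pics/w1.png

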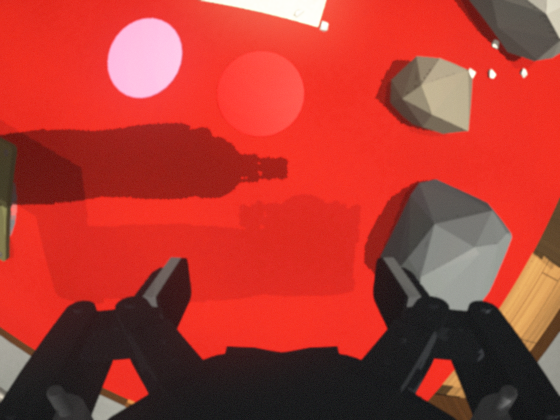

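The move was refused because every row needs all seven keys, so this wrist view is still the start pose: fingers at (175,270) and (395,270), nothing between them. Sending the move again with full rows.

Call:
drive_tool(
  plan=[
    {"rx": 0, "ry": 0, "rz": 1.45, "dx": 400, "dy": 333, "dz": -30, "jaw": 85},
    {"rx": 0, "ry": 0, "rz": 1.45, "dx": 400, "dy": 333, "dz": -30, "jaw": 85},
    {"rx": 0, "ry": 0, "rz": 1.45, "dx": 400, "dy": 333, "dz": -30, "jaw": 85},
    {"rx": 0, "ry": 0, "rz": 1.45, "dx": 400, "dy": 333, "dz": -30, "jaw": 85},
    {"rx": 0, "ry": 0, "rz": 1.45, "dx": 400, "dy": 333, "dz": -30, "jaw": 85},
    {"rx": 0, "ry": 0, "rz": 1.45, "dx": 400, "dy": 333, "dz": -30, "jaw": 85},
    {"rx": 0, "ry": 0, "rz": 1.45, "dx": 400, "dy": 333, "dz": -30, "jaw": 85},
    {"rx": 0, "ry": 0, "rz": 1.45, "dx": 400, "dy": 333, "dz": -30, "jaw": 85},
    {"rx": 0, "ry": 0, "rz": 1.45, "dx": 400, "dy": 333, "dz": -30, "jaw": 85},
    {"rx": 0, "ry": 0, "rz": 1.45, "dx": 400, "dy": 333, "dz": -30, "jaw": 85},
    {"rx": 0, "ry": 0, "rz": 1.45, "dx": 400, "dy": 333, "dz": -30, "jaw": 85},
    {"rx": 0, "ry": 0, "rz": 1.45, "dx": 400, "dy": 333, "dz": -30, "jaw": 85},
    {"rx": 0, "ry": 0, "rz": 1.45, "dx": 400, "dy": 333, "dz": -30, "jaw": 85},
    {"rx": 0, "ry": 0, "rz": 1.45, "dx": 400, "dy": 333, "dz": -30, "jaw": 85},
    {"rx": 0, "ry": 0, "rz": 1.45, "dx": 400, "dy": 333, "dz": -30, "jaw": 85},
    {"rx": 0, "ry": 0, "rz": 1.45, "dx": 400, "dy": 333, "dz": -30, "jaw": 85},
    {"rx": 0, "ry": 0, "rz": 1.45, "dx": 400, "dy": 333, "dz": -90, "jaw": 85},
    {"rx": 0, "ry": 0, "rz": 1.45, "dx": 400, "dy": 333, "dz": -90, "jaw": 85},
    {"rx": 0, "ry": 0, "rz": 1.45, "dx": 400, "dy": 333, "dz": -90, "jaw": 85},
    {"rx": 0, "ry": 0, "rz": 1.45, "dx": 400, "dy": 333, "dz": -90, "jaw": 85},
  ],
)

```text
clock: 1.82
tcp_pos: [0.6004, -0.1523, 0.1408]
tcp_rot: [-1.897, -2.501, 0.002]
ft_force: [0.4, 0.4, 0.2]
finger_gap: 0.0849
grasp_force: 0.0
```

```bash
python3 - <<'E'
from h import *
s=status.get_obs(); print(s['clock'],s['qpos'].round(3),s['tcp_pos'].round(4),s['tcp_rot'].round(3))
w=snap('wrist','w2')
E
```

```text
1.8167 [-0.248  0.47  -0.057  1.046 -0.     1.049] [ 0.6004 -0.1523  0.1408] [-1.897e+00 -2.501e+00  2.000e-03]
```

View pics/w2.png

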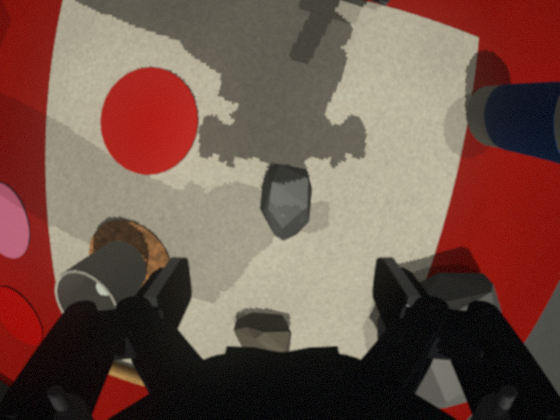

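The wrist view shows the grey rock at (286,200), its long axis upright and centred between the fingers at x≈175 and 390. So the yaw is right; now descend, grip and lift.

Call:
drive_tool(
  plan=[
    {"rx": 0, "ry": 0, "rz": 0, "dx": 1, "dy": 1, "dz": -70, "jaw": 85},
    {"rx": 0, "ry": 0, "rz": 0, "dx": 1, "dy": 1, "dz": -70, "jaw": 85},
    {"rx": 0, "ry": 0, "rz": 0, "dx": 1, "dy": 1, "dz": -110, "jaw": 75},
    {"rx": 0, "ry": 0, "rz": 0, "dx": 1, "dy": 1, "dz": -134, "jaw": 70},
    {"rx": 0, "ry": 0, "rz": 0, "dx": 1, "dy": 1, "dz": -134, "jaw": 60},
    {"rx": 0, "ry": 0, "rz": 0, "dx": 1, "dy": 1, "dz": -134, "jaw": 20},
    {"rx": 0, "ry": 0, "rz": 0, "dx": 1, "dy": 1, "dz": -134, "jaw": 20},
    {"rx": 0, "ry": 0, "rz": 0, "dx": 1, "dy": 1, "dz": -134, "jaw": 20},
    {"rx": 0, "ry": 0, "rz": 0, "dx": 1, "dy": 1, "dz": -134, "jaw": 20},
    {"rx": 0, "ry": 0, "rz": 0, "dx": 1, "dy": 1, "dz": -134, "jaw": 20},
    {"rx": 0, "ry": 0, "rz": 0, "dx": 1, "dy": 1, "dz": -134, "jaw": 20},
    {"rx": 0, "ry": 0, "rz": 0, "dx": 1, "dy": 1, "dz": -134, "jaw": 20},
    {"rx": 0, "ry": 0, "rz": 0, "dx": 1, "dy": 1, "dz": -134, "jaw": 20},
    {"rx": 0, "ry": 0, "rz": 0, "dx": 1, "dy": 1, "dz": -134, "jaw": 20},
    {"rx": 0, "ry": 0, "rz": 0, "dx": 1, "dy": 1, "dz": -100, "jaw": 20},
    {"rx": 0, "ry": 0, "rz": 0, "dx": 1, "dy": 1, "dz": -60, "jaw": 20},
    {"rx": 0, "ry": 0, "rz": 0, "dx": 1, "dy": 1, "dz": -20, "jaw": 20},
    {"rx": 0, "ry": 0, "rz": 0, "dx": 1, "dy": 1, "dz": -5, "jaw": 20},
    {"rx": 0, "ry": 0, "rz": 0, "dx": 1, "dy": 1, "dz": -5, "jaw": 20},
  ],
  force=70,
)

```text
clock: 3.45
tcp_pos: [0.6072, -0.1513, 0.1424]
tcp_rot: [1.89, 2.497, 0.007]
ft_force: [1.2, -0.2, -2.8]
finger_gap: 0.0397
grasp_force: 70.9
```

Call:
drive_tool(
  plan=[
    {"rx": 0, "ry": 0, "rz": 0, "dx": 0, "dy": 0, "dz": 40, "jaw": 20},
    {"rx": 0, "ry": 0, "rz": -0.1, "dx": 0, "dy": 0, "dz": 85, "jaw": 20},
    {"rx": 0, "ry": 0, "rz": -0.28, "dx": -20, "dy": 40, "dz": 85, "jaw": 20},
    {"rx": 0, "ry": 0, "rz": -0.28, "dx": -63, "dy": 247, "dz": 85, "jaw": 20},
    {"rx": 0, "ry": 0, "rz": -0.28, "dx": -63, "dy": 247, "dz": 85, "jaw": 20},
    {"rx": 0, "ry": 0, "rz": -0.28, "dx": -63, "dy": 247, "dz": 85, "jaw": 20},
    {"rx": 0, "ry": 0, "rz": -0.28, "dx": -63, "dy": 247, "dz": 85, "jaw": 20},
    {"rx": 0, "ry": 0, "rz": -0.28, "dx": -63, "dy": 247, "dz": 85, "jaw": 20},
    {"rx": 0, "ry": 0, "rz": -0.28, "dx": -63, "dy": 247, "dz": 85, "jaw": 20},
    {"rx": 0, "ry": 0, "rz": -0.28, "dx": -63, "dy": 247, "dz": 85, "jaw": 20},
    {"rx": 0, "ry": 0, "rz": -0.28, "dx": -63, "dy": 247, "dz": 85, "jaw": 20},
    {"rx": 0, "ry": 0, "rz": -0.28, "dx": -63, "dy": 247, "dz": 45, "jaw": 20},
    {"rx": 0, "ry": 0, "rz": -0.28, "dx": -63, "dy": 247, "dz": 5, "jaw": 20},
    {"rx": 0, "ry": 0, "rz": -0.28, "dx": -63, "dy": 247, "dz": -35, "jaw": 20},
    {"rx": 0, "ry": 0, "rz": -0.28, "dx": -63, "dy": 247, "dz": -65, "jaw": 20},
    {"rx": 0, "ry": 0, "rz": -0.28, "dx": -63, "dy": 247, "dz": -95, "jaw": 20},
    {"rx": 0, "ry": 0, "rz": -0.28, "dx": -63, "dy": 247, "dz": -115, "jaw": 20},
    {"rx": 0, "ry": 0, "rz": -0.28, "dx": -63, "dy": 247, "dz": -120, "jaw": 20},
    {"rx": 0, "ry": 0, "rz": -0.28, "dx": -63, "dy": 247, "dz": -120, "jaw": 20},
  ],
)

```text
clock: 5.03
tcp_pos: [0.5395, 0.0941, 0.0155]
tcp_rot: [-2.23, -2.212, 0.005]
ft_force: [-0.2, 0.8, -2.1]
finger_gap: 0.0396
grasp_force: 71.4
```

Call:
drive_tool(
  plan=[
    {"rx": 0, "ry": 0, "rz": 0, "dx": 0, "dy": 0, "dz": -4, "jaw": 20},
    {"rx": 0, "ry": 0, "rz": 0, "dx": 0, "dy": 0, "dz": -4, "jaw": 56},
    {"rx": 0, "ry": 0, "rz": 0, "dx": 0, "dy": 0, "dz": -4, "jaw": 56},
    {"rx": 0, "ry": 0, "rz": 0, "dx": 0, "dy": 0, "dz": -4, "jaw": 56},
    {"rx": 0, "ry": 0, "rz": 0, "dx": 0, "dy": 0, "dz": -4, "jaw": 56},
    {"rx": 0, "ry": 0, "rz": 0, "dx": 0, "dy": 0, "dz": 35, "jaw": 56},
    {"rx": 0, "ry": 0, "rz": 0, "dx": 0, "dy": 0, "dz": 75, "jaw": 56},
    {"rx": 0, "ry": 0, "rz": 0, "dx": 0, "dy": 0, "dz": 115, "jaw": 56},
    {"rx": 0, "ry": 0, "rz": 0, "dx": 0, "dy": 0, "dz": 155, "jaw": 56},
    {"rx": 0, "ry": 0, "rz": 0, "dx": 0, "dy": 0, "dz": 195, "jaw": 56},
    {"rx": 0, "ry": 0, "rz": 0, "dx": 0, "dy": 0, "dz": 205, "jaw": 56},
    {"rx": 0, "ry": 0, "rz": -1.22, "dx": 0, "dy": -390, "dz": 205, "jaw": 56},
    {"rx": 0, "ry": 0, "rz": -1.22, "dx": 0, "dy": -390, "dz": 205, "jaw": 56},
    {"rx": 0, "ry": 0, "rz": -1.22, "dx": 0, "dy": -390, "dz": 205, "jaw": 56},
    {"rx": 0, "ry": 0, "rz": -1.22, "dx": 79, "dy": -390, "dz": 205, "jaw": 56},
    {"rx": 0, "ry": 0, "rz": -1.22, "dx": 79, "dy": -390, "dz": 205, "jaw": 56},
    {"rx": 0, "ry": 0, "rz": -1.22, "dx": 79, "dy": -390, "dz": 205, "jaw": 85},
    {"rx": 0, "ry": 0, "rz": -1.22, "dx": 79, "dy": -390, "dz": 205, "jaw": 85},
    {"rx": 0, "ry": 0, "rz": -1.22, "dx": 79, "dy": -390, "dz": 205, "jaw": 85},
    {"rx": 0, "ry": 0, "rz": -1.22, "dx": 79, "dy": -390, "dz": 205, "jaw": 85},
  ],
)

```text
clock: 6.7
tcp_pos: [0.6118, -0.2704, 0.2206]
tcp_rot: [-3.068, -0.676, 0.001]
ft_force: [0.2, -0.3, -0.5]
finger_gap: 0.0851
grasp_force: 0.0
```

Call:
drive_tool(
  plan=[
    {"rx": 0, "ry": 0, "rz": -1.22, "dx": 79, "dy": -390, "dz": 0, "jaw": 85},
  ],
)

```text
clock: 6.78
tcp_pos: [0.6206, -0.3111, 0.2203]
tcp_rot: [-3.104, -0.484, 0.0]
ft_force: [1.0, 0.2, -1.0]
finger_gap: 0.0848
grasp_force: 0.0
```

```bash
python3 - <<'E'
from h import *
s=status.get_obs(); print(s['clock'],s['qpos'].round(3),s['tcp_pos'].round(4),s['tcp_rot'].round(3))
w=snap('wrist','w3')
a=snap('top','top3');b=snap('side','side3')
for nm,d in(('top',a),('side',b)):
    Q=pts(d).reshape(-1,3)
    for c0,zlo in(((.6185,-.295),.01),((.54,.095),.018),((.602,-.151),.01)):
        q=Q[(np.hypot(*(Q[:,:2]-c0).T)<.05)&(Q[:,2]>zlo)&(Q[:,2]<.055)]
        if len(q)>10: R=cv2.minAreaRect((q[:,:2]*1000).astype(np.float32)); print(nm,c0,len(q),np.round(R[0]),np.round(R[1]),round(R[2]),q[:,2].max())
i=np.hstack([a['color'][120:300,100:440],w['color'][80:380:1,100:460][:180]*0][:1]); 
cv2.imwrite('pics/c3.png',np.vstack([cv2.resize(a['color'][120:300,100:440],(560,296)),cv2.resize(w['color'],(400,300))[:, :].repeat(1,1) if 0 else cv2.copyMakeBorder(cv2.resize(w['color'],(400,300)),0,0,0,160,0)])[...,::-1])
E
```

```text
6.7833 [-0.465  0.568  0.324  1.326  0.     2.367] [ 0.6206 -0.3111  0.2203] [-3.104 -0.484  0.   ]
top (0.6185, -0.295) 35 [ 634. -280.] [ 8. 23.] 62 0.032302858495017316
top (0.54, 0.095) 404 [537.  92.] [39. 67.] 4 0.048345978404906655
side (0.6185, -0.295) 233 [ 621. -292.] [58. 42.] 30 0.038288137060053774
side (0.54, 0.095) 492 [541.  86.] [41. 82.] 1 0.054845058895590104
```

View pics/c3.png

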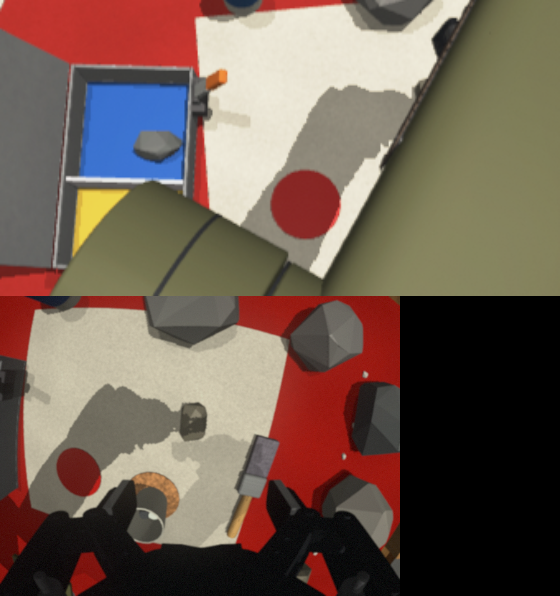

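The case crop shows rock 1 lying in the blue bay at (157,145). In the wrist view the olive rock is at (192,421), clear of the brush at (255,470).

```bash
python3 - <<'E'
from h import *
from scipy.spatial.transform import Rotation as Ro
s=status.get_obs(); R=Ro.from_rotvec(s['tcp_rot']).as_matrix(); print(s['clock'],s['tcp_pos'].round(4),np.degrees(np.arctan2(R[1,1],R[0,1])))
w=dict(np.load('pics/w3.npz')); K=w['K']
u,v=np.meshgrid(np.arange(560),np.arange(420)); x=u-K[0,2];y=v-K[1,2]; r=np.hypot(x,y)+1e-9; th=r/K[0,0]
z=w['depth']; c=np.stack([x/r*np.tan(th)*z,y/r*np.tan(th)*z,z],-1); Q=((c-w['t'])@w['R']).reshape(-1,3)
q=Q[(np.hypot(*(Q[:,:2]-[.619,-.293]).T)<.05)&(Q[:,2]>.01)&(Q[:,2]<.055)]
print(len(q),cv2.minAreaRect((q[:,:2]*1000).astype(np.float32)),q[:,2].max(), q.mean(0))
q=Q[(np.hypot(*(Q[:,:2]-[.46,-.268]).T)<.05)&(Q[:,2]>.076)&(Q[:,2]<.09)];print('cup',len(q),q.mean(0) if len(q) else '',q.ptp(0) if hasattr(q,'ptp') else np.ptp(q,axis=0))
E
```

```text
6.9333 [ 0.6199 -0.3123  0.219 ] -72.14269167967868
1775 ((618.5594482421875, -298.0960388183594), (59.39298629760742, 39.654090881347656), 13.71190071105957) 0.03773665699024368 [ 0.62133447 -0.29729125  0.02907612]
cup 641 [ 0.45909268 -0.27945694  0.08181938] [0.06812674 0.05567636 0.01029384]
```

Call:
drive_tool(
  plan=[
    {"rx": 0, "ry": 0, "rz": -0.05, "dx": -1, "dy": 16, "dz": -40, "jaw": 85},
    {"rx": 0, "ry": 0, "rz": -0.05, "dx": -1, "dy": 16, "dz": -80, "jaw": 85},
    {"rx": 0, "ry": 0, "rz": -0.05, "dx": -1, "dy": 16, "dz": -120, "jaw": 85},
    {"rx": 0, "ry": 0, "rz": -0.05, "dx": -1, "dy": 16, "dz": -150, "jaw": 80},
    {"rx": 0, "ry": 0, "rz": -0.05, "dx": -1, "dy": 16, "dz": -180, "jaw": 75},
    {"rx": 0, "ry": 0, "rz": -0.05, "dx": -1, "dy": 16, "dz": -205, "jaw": 70},
    {"rx": 0, "ry": 0, "rz": -0.05, "dx": -1, "dy": 16, "dz": -213, "jaw": 65},
    {"rx": 0, "ry": 0, "rz": -0.05, "dx": -1, "dy": 16, "dz": -213, "jaw": 20},
    {"rx": 0, "ry": 0, "rz": -0.05, "dx": -1, "dy": 16, "dz": -213, "jaw": 20},
    {"rx": 0, "ry": 0, "rz": -0.05, "dx": -1, "dy": 16, "dz": -213, "jaw": 20},
    {"rx": 0, "ry": 0, "rz": -0.05, "dx": -1, "dy": 16, "dz": -213, "jaw": 20},
    {"rx": 0, "ry": 0, "rz": -0.05, "dx": -1, "dy": 16, "dz": -213, "jaw": 20},
    {"rx": 0, "ry": 0, "rz": -0.05, "dx": -1, "dy": 16, "dz": -213, "jaw": 20},
    {"rx": 0, "ry": 0, "rz": -0.05, "dx": -1, "dy": 16, "dz": -213, "jaw": 20},
    {"rx": 0, "ry": 0, "rz": -0.05, "dx": -1, "dy": 16, "dz": -175, "jaw": 20},
    {"rx": 0, "ry": 0, "rz": -0.05, "dx": -1, "dy": 16, "dz": -135, "jaw": 20},
    {"rx": 0, "ry": 0, "rz": -0.05, "dx": -1, "dy": 16, "dz": -95, "jaw": 20},
    {"rx": 0, "ry": 0, "rz": -0.05, "dx": -1, "dy": 16, "dz": -55, "jaw": 20},
    {"rx": 0, "ry": 0, "rz": -0.05, "dx": -1, "dy": 16, "dz": -15, "jaw": 20},
    {"rx": 0, "ry": 0, "rz": -0.05, "dx": -1, "dy": 16, "dz": 0, "jaw": 20},
  ],
)

```text
clock: 8.6
tcp_pos: [0.6212, -0.2939, 0.2286]
tcp_rot: [3.109, 0.415, 0.013]
ft_force: [1.0, 0.4, -0.9]
finger_gap: 0.0367
grasp_force: 70.8
```

Call:
drive_tool(
  plan=[
    {"rx": 0, "ry": 0, "rz": 1.31, "dx": -31, "dy": 454, "dz": 5, "jaw": 20},
    {"rx": 0, "ry": 0, "rz": 1.31, "dx": -31, "dy": 454, "dz": 5, "jaw": 20},
    {"rx": 0, "ry": 0, "rz": 1.31, "dx": -31, "dy": 454, "dz": 5, "jaw": 20},
    {"rx": 0, "ry": 0, "rz": 1.31, "dx": -31, "dy": 454, "dz": 5, "jaw": 20},
    {"rx": 0, "ry": 0, "rz": 1.31, "dx": -31, "dy": 454, "dz": 5, "jaw": 20},
    {"rx": 0, "ry": 0, "rz": 1.31, "dx": -31, "dy": 454, "dz": 5, "jaw": 20},
    {"rx": 0, "ry": 0, "rz": 1.31, "dx": -31, "dy": 454, "dz": 5, "jaw": 20},
    {"rx": 0, "ry": 0, "rz": 1.31, "dx": -31, "dy": 454, "dz": 5, "jaw": 20},
    {"rx": 0, "ry": 0, "rz": 1.31, "dx": -31, "dy": 454, "dz": 5, "jaw": 20},
    {"rx": 0, "ry": 0, "rz": 1.31, "dx": -31, "dy": 454, "dz": 5, "jaw": 20},
    {"rx": 0, "ry": 0, "rz": 1.31, "dx": -31, "dy": 454, "dz": 5, "jaw": 20},
    {"rx": 0, "ry": 0, "rz": 1.31, "dx": -31, "dy": 454, "dz": 5, "jaw": 20},
    {"rx": 0, "ry": 0, "rz": 1.31, "dx": -31, "dy": 454, "dz": 5, "jaw": 20},
    {"rx": 0, "ry": 0, "rz": 1.31, "dx": -31, "dy": 454, "dz": 5, "jaw": 20},
  ],
)

```text
clock: 9.77
tcp_pos: [0.5878, 0.1611, 0.2261]
tcp_rot: [2.215, 2.227, -0.001]
ft_force: [-0.6, -0.7, -1.4]
finger_gap: 0.0367
grasp_force: 70.9
```

Call:
drive_tool(
  plan=[
    {"rx": 0, "ry": 0, "rz": 0, "dx": 0, "dy": 0, "dz": -40, "jaw": 20},
    {"rx": 0, "ry": 0, "rz": 0, "dx": 0, "dy": 0, "dz": -80, "jaw": 20},
    {"rx": 0, "ry": 0, "rz": 0, "dx": 0, "dy": 0, "dz": -120, "jaw": 20},
    {"rx": 0, "ry": 0, "rz": 0, "dx": 0, "dy": 0, "dz": -155, "jaw": 20},
    {"rx": 0, "ry": 0, "rz": 0, "dx": 0, "dy": 0, "dz": -185, "jaw": 20},
    {"rx": 0, "ry": 0, "rz": 0, "dx": 0, "dy": 0, "dz": -205, "jaw": 20},
    {"rx": 0, "ry": 0, "rz": 0, "dx": 0, "dy": 0, "dz": -212, "jaw": 20},
    {"rx": 0, "ry": 0, "rz": 0, "dx": 0, "dy": 0, "dz": -212, "jaw": 20},
    {"rx": 0, "ry": 0, "rz": 0, "dx": 0, "dy": 0, "dz": -212, "jaw": 54},
    {"rx": 0, "ry": 0, "rz": 0, "dx": 0, "dy": 0, "dz": -212, "jaw": 54},
    {"rx": 0, "ry": 0, "rz": 0, "dx": 0, "dy": 0, "dz": -212, "jaw": 54},
    {"rx": 0, "ry": 0, "rz": 0, "dx": 0, "dy": 0, "dz": -212, "jaw": 54},
    {"rx": 0, "ry": 0, "rz": 0, "dx": 0, "dy": 0, "dz": -175, "jaw": 54},
    {"rx": 0, "ry": 0, "rz": 0, "dx": 0, "dy": 0, "dz": -135, "jaw": 54},
    {"rx": 0, "ry": 0, "rz": 0, "dx": 0, "dy": 0, "dz": -95, "jaw": 54},
    {"rx": 0, "ry": 0, "rz": 0, "dx": 0, "dy": 0, "dz": -55, "jaw": 54},
    {"rx": 0, "ry": 0, "rz": 0, "dx": 0, "dy": 0, "dz": -15, "jaw": 54},
    {"rx": 0, "ry": 0, "rz": 0, "dx": 0, "dy": 0, "dz": 0, "jaw": 54},
    {"rx": 0, "ry": 0, "rz": 0, "dx": 0, "dy": 0, "dz": 0, "jaw": 54},
  ],
)

```text
clock: 11.35
tcp_pos: [0.5917, 0.1601, 0.233]
tcp_rot: [2.215, 2.219, 0.015]
ft_force: [0.2, -0.6, 0.2]
finger_gap: 0.054
grasp_force: 0.0
```

```bash
cat > go.py <<'E'
from h import *
from scipy.spatial.transform import Rotation as Ro
def orient(az,pitch,roll=0):
    "tool z at azimuth az, pitch deg below horizontal, y horizontal to the left; roll deg about tool z (mouth to left positive)"
    a,p=np.radians([az,pitch]); d=np.array([np.cos(a)*np.cos(p),np.sin(a)*np.cos(p),-np.sin(p)])
    y=np.array([-np.sin(a),np.cos(a),0]); R=Ro.from_matrix(np.c_[np.cross(y,d),y,d])
    return Ro.from_rotvec(-np.radians(roll)*d)*R, d
def delta(pos,Rt):
    s=status.get_obs(); r=(Rt*Ro.from_rotvec(s['tcp_rot']).inv()).as_rotvec()
    print('clock',s['clock'],'q',s['qpos'].round(2),'tcp',(s['tcp_pos']*1000).round(1),'-> d',(np.array(pos)-s['tcp_pos']*1000).round(1),'r',r.round(4), 'deg',np.degrees(np.linalg.norm(r)).round(1))
E
python3 - <<'E'
from go import *
R,d=orient(-30.3,15); h=np.array([d[0],d[1],0])/np.hypot(*d[:2])
g=np.array([460,-269,54.])+19*d; print(d,'grasp tcp',g,'stage',g-100*h+[0,0,90])
delta(g-100*h+[0,0,90],R)
E
```

```text
[ 0.83397606 -0.48733626 -0.25881905] grasp tcp [ 475.84554515 -278.25938898   49.08243814] stage [ 389.50599009 -227.80662659  139.08243814]
clock 11.35 q [ 0.26  0.4   0.08  1.23 -0.    1.83] tcp [591.7 160.1 233. ] -> d [-202.2 -387.9  -93.9] r [-1.1873 -0.6714  0.8742] deg 92.8
```

Call:
drive_tool(
  plan=[
    {"rx": -0.1, "ry": -0.05, "rz": 0.07, "dx": -40, "dy": 0, "dz": 0, "jaw": 85},
    {"rx": -1.187, "ry": -0.671, "rz": 0.874, "dx": -202, "dy": -388, "dz": -10, "jaw": 85},
    {"rx": -1.187, "ry": -0.671, "rz": 0.874, "dx": -202, "dy": -388, "dz": -10, "jaw": 85},
    {"rx": -1.187, "ry": -0.671, "rz": 0.874, "dx": -202, "dy": -388, "dz": -10, "jaw": 85},
    {"rx": -1.187, "ry": -0.671, "rz": 0.874, "dx": -202, "dy": -388, "dz": -10, "jaw": 85},
    {"rx": -1.187, "ry": -0.671, "rz": 0.874, "dx": -202, "dy": -388, "dz": -10, "jaw": 85},
    {"rx": -1.187, "ry": -0.671, "rz": 0.874, "dx": -202, "dy": -388, "dz": -10, "jaw": 85},
    {"rx": -1.187, "ry": -0.671, "rz": 0.874, "dx": -202, "dy": -388, "dz": -10, "jaw": 85},
    {"rx": -1.187, "ry": -0.671, "rz": 0.874, "dx": -202, "dy": -388, "dz": -10, "jaw": 85},
    {"rx": -1.187, "ry": -0.671, "rz": 0.874, "dx": -202, "dy": -388, "dz": -10, "jaw": 85},
    {"rx": -1.187, "ry": -0.671, "rz": 0.874, "dx": -202, "dy": -388, "dz": -10, "jaw": 85},
    {"rx": -1.187, "ry": -0.671, "rz": 0.874, "dx": -202, "dy": -388, "dz": -10, "jaw": 85},
    {"rx": -1.187, "ry": -0.671, "rz": 0.874, "dx": -202, "dy": -388, "dz": -10, "jaw": 85},
    {"rx": -1.187, "ry": -0.671, "rz": 0.874, "dx": -202, "dy": -388, "dz": -10, "jaw": 85},
    {"rx": -1.187, "ry": -0.671, "rz": 0.874, "dx": -202, "dy": -388, "dz": -10, "jaw": 85},
    {"rx": -1.187, "ry": -0.671, "rz": 0.874, "dx": -202, "dy": -388, "dz": -10, "jaw": 85},
    {"rx": -1.187, "ry": -0.671, "rz": 0.874, "dx": -202, "dy": -388, "dz": -10, "jaw": 85},
    {"rx": -1.187, "ry": -0.671, "rz": 0.874, "dx": -202, "dy": -388, "dz": -10, "jaw": 85},
  ],
)

```text
clock: 12.85
tcp_pos: [0.4127, -0.2398, 0.3486]
tcp_rot: [0.507, 1.832, -0.378]
ft_force: [-0.4, -0.8, 0.2]
finger_gap: 0.085
grasp_force: 0.0
```

```bash
python3 - <<'E'
from go import *
R,d=orient(-30.3,15); h=np.array([d[0],d[1],0])/np.hypot(*d[:2])
g=np.array([460,-269,54.])+19*d
delta(g-100*h+[0,0,20],R); delta(g,R)
a=snap('top','top4')
Q=pts(a).reshape(-1,3)*1000
for c0,zlo in(((588,160),18),((540,95),18)):
    q=Q[(np.hypot(*(Q[:,:2]-c0).T)<38)&(Q[:,2]>zlo)&(Q[:,2]<55)]
    if len(q)>10: print(c0,len(q),cv2.minAreaRect(q[:,:2].astype(np.float32)),q[:,2].max())
cv2.imwrite('pics/t4.png',a['color'][...,::-1])
b=snap('side','side4')
E
```

```text
clock 12.85 q [-0.49 -0.45 -1.28 -0.52 -0.05  0.01] tcp [ 412.7 -239.8  348.6] -> d [ -23.2   12.  -279.5] r [-0.0207 -0.0467  0.0162] deg 3.1
clock 12.85 q [-0.49 -0.45 -1.28 -0.52 -0.05  0.01] tcp [ 412.7 -239.8  348.6] -> d [  63.1  -38.5 -299.5] r [-0.0207 -0.0467  0.0162] deg 3.1
(588, 160) 391 ((581.5950927734375, 154.46495056152344), (57.08207702636719, 39.61235427856445), 86.58740234375) 42.8513105270892
(540, 95) 406 ((536.0629272460938, 91.52383422851562), (39.82729721069336, 66.39639282226562), 4.810033321380615) 46.22574250242797
```

View pics/t4.png

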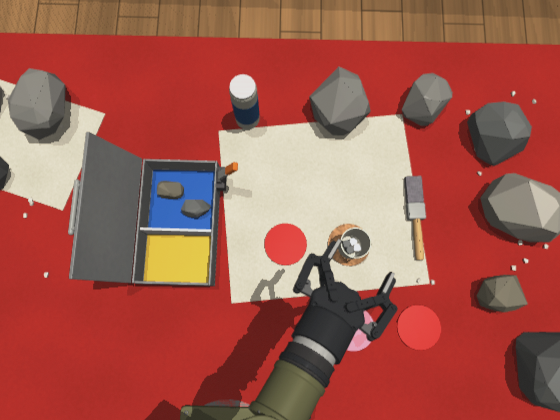

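The top view shows both rocks in the blue bay at (170,190) and (195,208). The open gripper is short of the cup at (353,243). Joint 3 is at its limit, so I'll fit a quick kinematic model to see which poses can be reached.

```bash
cat > kin.py <<'E'
import numpy as np
from scipy.optimize import least_squares
D=[(.2607,-.1393,1.1727,np.hypot(202.18,483.8),230.5),(.470,-.057,1.046,np.hypot(600.4,152.3),140.8),(.568,.324,1.326,np.hypot(620.6,311.1),220.3),(.40,.08,1.23,np.hypot(591.7,160.1),233),(-.45,-1.28,-.52,np.hypot(412.7,239.8),348.6)]
def fk(p,j2,j3,j4):
    r0,a,b,L,c,z0=p; be=j2-j3+c; P=j2-j3+j4
    return r0+a*np.sin(j2)+b*np.cos(be)+L*np.cos(P), z0+a*np.cos(j2)-b*np.sin(be)-L*np.sin(P)
def res(p): return np.r_[[np.subtract(fk(p,*d[:3]),d[3:]) for d in D]].ravel()
S=min((least_squares(res,np.r_[0,x,y,l,c,200]) for x in(250,350) for y in(250,350) for l in(200,300) for c in(-.5,0,.5,1)),key=lambda s:s.cost)
p=S.x
LO,HI=np.array([-.83,-1.28,-1.9]),np.array([1.72,1.37,2.12])
def ik(r,z,P):
    f=lambda q:np.r_[(np.array(fk(p,*q))-[r,z])/10,(q[0]-q[1]+q[2]-P)*30]
    s=min((least_squares(f,g,bounds=(LO-.001,HI+.001)) for g in([.2,-.5,.5],[.6,.2,.5],[-.4,-1,0],[1,.8,0])),key=lambda s:s.cost)
    return s.x,s.cost
if __name__=='__main__':
    print(p,S.cost,res(p).round(1))
    for P in(0,10,20,30,40,50):
        print('cup',P,[ (o,ik(533+19*np.cos(np.radians(P))-o,52-19*np.sin(np.radians(P)),np.radians(P))[1].round(2)) for o in(0,40,100)], ik(552,50,np.radians(P))[0].round(2))
    for P in(0,20,30,40,50):
        print('pour',P,[(r,z,ik(r,z,np.radians(P))[1].round(2)) for r in(430,460,500) for z in(130,180)])
E
python3 kin.py
```

```text
[ 3.78519665e+00  5.65367890e+02  3.86392999e+02  4.37612067e+02
 -1.59001745e-01  2.13304300e+02] 3.5047916940049664 [-0.4 -0.8 -0.  -0.  -0.9 -0.8  1.5  1.6 -0.1  0. ]
cup 0 [(0, np.float64(147.43)), (40, np.float64(211.76)), (100, np.float64(275.32))] [ 0.95 -1.28 -1.9 ]
cup 10 [(0, np.float64(101.86)), (40, np.float64(137.44)), (100, np.float64(186.23))] [ 0.6  -1.28 -1.35]
cup 20 [(0, np.float64(54.05)), (40, np.float64(78.13)), (100, np.float64(114.69))] [ 0.47 -1.28 -1.14]
cup 30 [(0, np.float64(20.44)), (40, np.float64(35.23)), (100, np.float64(60.55))] [ 0.42 -1.28 -1.01]
cup 40 [(0, np.float64(2.73)), (40, np.float64(9.14)), (100, np.float64(23.63))] [ 0.38 -1.28 -0.91]
cup 50 [(0, np.float64(0.0)), (40, np.float64(0.01)), (100, np.float64(3.79))] [ 0.28 -1.16 -0.57]
pour 0 [(430, 130, np.float64(207.56)), (430, 180, np.float64(155.08)), (460, 130, np.float64(193.12)), (460, 180, np.float64(146.24)), (500, 130, np.float64(167.98)), (500, 180, np.float64(128.88))]
pour 20 [(430, 130, np.float64(69.75)), (430, 180, np.float64(41.28)), (460, 130, np.float64(60.76)), (460, 180, np.float64(36.03)), (500, 130, np.float64(47.27)), (500, 180, np.float64(27.58))]
pour 30 [(430, 130, np.float64(28.45)), (430, 180, np.float64(11.71)), (460, 130, np.float64(22.56)), (460, 180, np.float64(8.8)), (500, 130, np.float64(14.61)), (500, 180, np.float64(4.83))]
pour 40 [(430, 130, np.float64(5.4)), (430, 180, np.float64(0.18)), (460, 130, np.float64(2.93)), (460, 180, np.float64(0.0)), (500, 130, np.float64(0.59)), (500, 180, np.float64(0.0))]
pour 50 [(430, 130, np.float64(0.0)), (430, 180, np.float64(0.0)), (460, 130, np.float64(0.0)), (460, 180, np.float64(0.0)), (500, 130, np.float64(0.0)), (500, 180, np.float64(0.0))]
```

Radial approaches only reach a pitch of about 50° or more. A sideways approach using joint 5 might do it, so a small turn in free air will give me the wrist link split.

Call:
drive_tool(
  plan=[
    {"rx": 0, "ry": 0, "rz": 0.6, "dx": 0, "dy": 0, "dz": 0, "jaw": 85},
    {"rx": 0, "ry": 0, "rz": 0.6, "dx": 0, "dy": 0, "dz": 0, "jaw": 85},
    {"rx": 0, "ry": 0, "rz": 0.6, "dx": 0, "dy": 0, "dz": 0, "jaw": 85},
    {"rx": 0, "ry": 0, "rz": 0.6, "dx": 0, "dy": 0, "dz": 0, "jaw": 85},
    {"rx": 0, "ry": 0, "rz": 0.6, "dx": 0, "dy": 0, "dz": 0, "jaw": 85},
    {"rx": 0, "ry": 0, "rz": 0.6, "dx": 0, "dy": 0, "dz": 0, "jaw": 85},
    {"rx": 0, "ry": 0, "rz": 0.6, "dx": 0, "dy": 0, "dz": 0, "jaw": 85},
    {"rx": 0, "ry": 0, "rz": 0.6, "dx": 0, "dy": 0, "dz": 0, "jaw": 85},
  ],
)

```text
clock: 13.62
tcp_pos: [0.414, -0.2412, 0.346]
tcp_rot: [-0.055, 1.889, 0.037]
ft_force: [0.2, -1.4, 0.5]
finger_gap: 0.0847
grasp_force: 0.0
```

```bash
cat > kin2.py <<'E'
from kin import *
from scipy.spatial.transform import Rotation as Ro
def fk2(q,L1,s5,p=p):
    "pos mm, tool dir, tool rotation (roll sign s6)"
    r0,a,b,L,c,z0=p; q1,j2,j3,j4,j5,q6=q; be=j2-j3+c; P=j2-j3+j4
    er=np.array([np.cos(q1),np.sin(q1),0]); et=np.array([-np.sin(q1),np.cos(q1),0]); ez=np.array([0,0,1.])
    e=np.cos(P)*er-np.sin(P)*ez; d=np.cos(j5)*e+s5*np.sin(j5)*et
    W=er*(r0+a*np.sin(j2)+b*np.cos(be))+ez*(z0+a*np.cos(j2)-b*np.sin(be))
    y0=np.cos(j5)*et-s5*np.sin(j5)*e       # tool y when q6=0
    R=np.c_[np.cross(y0,d),y0,d]@Ro.from_euler('z',q6).as_matrix()
    return W+L1*e+(L-L1)*d,d,R
E
python3 - <<'E'
from kin2 import *
from workcell import status
s=status.get_obs(); q=s['qpos']; R=Ro.from_rotvec(s['tcp_rot']).as_matrix(); print(q.round(4),(s['tcp_pos']*1000).round(1),R.round(3))
for s5 in(1,-1):
    f=lambda x:fk2(q,x[0],s5)[0]-s['tcp_pos']*1000
    S=least_squares(f,[150]); print(s5,S.x,S.fun.round(1)); print(fk2(q,S.x[0],s5)[2].round(3))
E
```

```text
[-1.1675 -0.1971 -1.027  -0.0595  1.1039 -0.7158] [ 414.  -241.2  346. ] [[-0.313 -0.057  0.948]
 [-0.019  0.998  0.053]
 [-0.95  -0.002 -0.313]]
1 [117.37041711] [-0.5  0.8 -0.6]
[[-0.313 -0.057  0.948]
 [-0.019  0.998  0.053]
 [-0.95  -0.002 -0.313]]
-1 [581.99018401] [ -73.  -229.5 -178.5]
[[-0.643  0.323 -0.695]
 [ 0.754  0.109 -0.648]
 [-0.133 -0.94  -0.313]]
```

```bash
cat > ik.py <<'E'
from kin2 import *
from go import orient
LO6=np.array([-2.78,-.83,-1.28,-1.9,-1.57,-3.14])+.03; HI6=np.array([2.78,1.72,1.37,2.12,1.48,3.14])-.03
def ik6(pos,Rt,seeds=None,tol=2):
    M=Rt.as_matrix(); best=None
    def f(q):
        P,d,R=fk2(q,117.4,1); return np.r_[(P-pos)/10,((R-M)*20).ravel()]
    az=np.arctan2(pos[1],pos[0])
    if seeds is None: seeds=[np.array([az+o,.2,-.6,.6,-o,r]) for o in(-1,0,1) for r in(-2,0,2)]
    for g in seeds:
        s=least_squares(f,np.clip(g,LO6+.01,HI6-.01),bounds=(LO6,HI6),max_nfev=60)
        if best is None or s.cost<best.cost: best=s
        if best.cost<.02: break
    return best.x,best.cost
E
cat > s.py <<'E'
from ik import *
from multiprocessing import Pool
C=np.array([460,-269,54.])
def cup(a):
    al,p=a; R,d=orient(al,p); h=np.array([d[0],d[1],0])/np.hypot(*d[:2])
    o=[ik6(C+19*d-k*h,R) for k in(0,100)]
    return al,p,[round(x[1],2) for x in o],o[0][0].round(2)
B=np.array([423,127,140.])
def pour(a):
    al,p=a; out=[]
    for roll in(0,120,-120,140,-140):
        R,d=orient(al,p,roll); out.append(round(ik6(B+19*d,R)[1],2))
    return al,p,out
with Pool() as P:
    G=[(al,p) for al in range(-150,151,15) for p in(0,15,25)]
    for r in P.map(cup,G):
        if max(r[2])<.1: print('cup',*r)
    for r in P.map(pour,G):
        if min(r[2][1:])<.1: print('pour',*r)
E
time python3 s.py
```

```text
cup -150 25 [np.float64(0.0), np.float64(0.0)] [-0.19  1.08  0.27  1.77 -0.63  2.79]
cup -135 15 [np.float64(0.0), np.float64(0.0)] [-0.09  1.12  0.14  1.77 -0.84  2.84]
cup -135 25 [np.float64(0.0), np.float64(0.0)] [-0.12  0.99  0.05  1.56 -0.79  2.65]
cup -120 15 [np.float64(0.0), np.float64(0.0)] [-0.03  1.03 -0.1   1.51 -1.02  2.69]
cup -120 25 [np.float64(0.0), np.float64(0.0)] [-0.05  0.89 -0.18  1.27 -0.94  2.45]
cup -105 0 [np.float64(0.04), np.float64(0.08)] [ 0.04  1.21 -0.2   1.77 -1.27 -3.11]
cup -105 15 [np.float64(0.0), np.float64(0.0)] [ 0.02  0.91 -0.36  1.1  -1.19  2.42]
cup -105 25 [np.float64(0.0), np.float64(0.0)] [-0.01  0.77 -0.45  0.85 -1.07  2.12]
cup -90 0 [np.float64(0.0), np.float64(0.03)] [ 0.07  1.16 -0.42  1.53 -1.5   3.11]
cup -90 15 [np.float64(0.0), np.float64(0.0)] [ 0.05  0.76 -0.74  0.25 -1.3   1.75]
cup -90 25 [np.float64(0.0), np.float64(0.0)] [ 0.01  0.64 -0.77  0.17 -1.13  1.59]
cup -75 15 [np.float64(0.0), np.float64(0.0)] [ 0.03  0.84 -1.19 -1.17 -1.22  0.83]
cup -75 25 [np.float64(0.0), np.float64(0.0)] [-0.01  0.63 -1.12 -0.71 -1.06  0.98]
[... 4365 characters left out ...]
), np.float64(0.0), np.float64(0.0), np.float64(0.0), np.float64(0.0)]
pour 120 25 [np.float64(0.0), np.float64(0.0), np.float64(0.0), np.float64(0.0), np.float64(0.0)]
pour 135 0 [np.float64(0.25), np.float64(0.0), np.float64(0.0), np.float64(0.0), np.float64(0.0)]
pour 135 15 [np.float64(0.0), np.float64(0.0), np.float64(0.0), np.float64(0.0), np.float64(0.0)]
pour 135 25 [np.float64(0.0), np.float64(0.0), np.float64(0.0), np.float64(0.0), np.float64(0.0)]
pour 150 15 [np.float64(0.0), np.float64(0.0), np.float64(0.0), np.float64(0.0), np.float64(0.0)]
pour 150 25 [np.float64(0.0), np.float64(0.0), np.float64(0.0), np.float64(0.0), np.float64(0.0)]
real	0m6.990s
user	0m25.087s
sys	0m0.090s
```

```bash
cat > plan.py <<'E'
from ik import *
from go import delta
C=np.array([460,-269,55.]); R,d=orient(40,20); h=np.array([d[0],d[1],0])/np.hypot(*d[:2]); G=C+23*d
if __name__=='__main__':
    S=G-110*h; delta(S+[0,0,150],R); print('stage',S.round(1),'grasp',G.round(1), 'h*110',(110*h).round(1))
    q=None
    for nm,pos,Rt in[('up',S+[0,0,150],R),('st',S,R),('g',G,R),('lift',G+[0,0,120],R)]+[('tr%d'%t,None,t) for t in(0,1,2)]:
        if pos is None:
            a=40+25*Rt; Rt,dd=orient(a,20); pos=np.array([[460,-269,175],[430,-80,175],[395,140,160]][int((a-40)/25)])+23*dd
        q,c=ik6(pos,Rt,None if q is None else [q]); print(nm,pos.round(),q.round(2),c.round(3))
    for roll in range(0,-161,-20):
        Rt,dd=orient(90,20,roll); q,c=ik6(np.array([395,140,135])+23*dd,Rt,[q]); print(roll,q.round(2),c.round(3))
E
python3 plan.py
```

```text
clock 13.6167 q [-1.17 -0.2  -1.03 -0.06  1.1  -0.72] tcp [ 414.  -241.2  346. ] -> d [ -21.7  -84.6 -148.8] r [-0.0098  0.0292  0.6413] deg 36.8
stage [ 392.3 -325.8   47.1] grasp [ 476.6 -255.1   47.1] h*110 [84.3 70.7  0. ]
up [ 392. -326.  197.] [-1.27  0.67 -0.27  1.45  1.05 -2.46] 0.0
st [ 392. -326.   47.] [-1.27  0.88 -0.34  1.17  1.05 -2.46] 0.0
g [ 477. -255.   47.] [-1.07  0.79 -0.51  0.76  1.17 -2.1 ] 0.0
lift [ 477. -255.  167.] [-1.07  0.6  -0.45  1.02  1.17 -2.1 ] 0.0
tr0 [ 477. -255.  167.] [-1.07  0.6  -0.45  1.02  1.17 -2.1 ] 0.0
tr1 [439. -60. 167.] [-0.82  0.6  -0.53  1.23  1.06 -2.44] 0.0
tr2 [395. 162. 152.] [-0.34  0.58 -0.65  1.08  1.09 -2.37] 0.0
0 [-0.34  0.62 -0.67  1.02  1.09 -2.37] 0.0
-20 [-0.34  0.62 -0.67  1.02  1.09 -2.02] 0.0
-40 [-0.34  0.62 -0.67  1.02  1.09 -1.67] 0.0
-60 [-0.34  0.62 -0.67  1.02  1.09 -1.32] 0.0
-80 [-0.34  0.62 -0.67  1.02  1.09 -0.98] 0.0
-100 [-0.34  0.62 -0.67  1.02  1.09 -0.63] 0.0
-120 [-0.34  0.62 -0.67  1.02  1.09 -0.28] 0.0
-140 [-0.34  0.62 -0.67  1.02  1.09  0.07] 0.0
-160 [-0.34  0.62 -0.67  1.02  1.09  0.42] 0.0
```

Call:
drive_tool(
  plan=[
    {"rx": -0.01, "ry": 0.03, "rz": 0.64, "dx": -22, "dy": -85, "dz": -20, "jaw": 85},
    {"rx": -0.01, "ry": 0.03, "rz": 0.64, "dx": -22, "dy": -85, "dz": -50, "jaw": 85},
    {"rx": -0.01, "ry": 0.03, "rz": 0.64, "dx": -22, "dy": -85, "dz": -90, "jaw": 85},
    {"rx": -0.01, "ry": 0.03, "rz": 0.64, "dx": -22, "dy": -85, "dz": -130, "jaw": 85},
    {"rx": -0.01, "ry": 0.03, "rz": 0.64, "dx": -22, "dy": -85, "dz": -149, "jaw": 85},
    {"rx": -0.01, "ry": 0.03, "rz": 0.64, "dx": -22, "dy": -85, "dz": -149, "jaw": 85},
    {"rx": -0.01, "ry": 0.03, "rz": 0.64, "dx": -22, "dy": -85, "dz": -149, "jaw": 85},
    {"rx": -0.01, "ry": 0.03, "rz": 0.64, "dx": -22, "dy": -85, "dz": -149, "jaw": 85},
    {"rx": -0.01, "ry": 0.03, "rz": 0.64, "dx": -22, "dy": -85, "dz": -149, "jaw": 85},
    {"rx": -0.01, "ry": 0.03, "rz": 0.64, "dx": -22, "dy": -85, "dz": -149, "jaw": 85},
    {"rx": -0.01, "ry": 0.03, "rz": 0.64, "dx": -22, "dy": -85, "dz": -149, "jaw": 85},
  ],
)

```text
clock: 14.53
tcp_pos: [0.393, -0.3223, 0.1939]
tcp_rot: [-0.671, 1.828, 0.474]
ft_force: [0.4, -1.5, -0.6]
finger_gap: 0.0851
grasp_force: 0.0
```

```bash
python3 - <<'E'
from plan import *
delta(G-110*h,R); delta(G,R)
E
```

```text
clock 14.5333 q [-1.26  0.68 -0.26  1.45  1.05 -2.46] tcp [ 393.  -322.3  193.9] -> d [  -0.7   -3.5 -146.8] r [-0.003  -0.0007 -0.0072] deg 0.4
clock 14.5333 q [-1.26  0.68 -0.26  1.45  1.05 -2.46] tcp [ 393.  -322.3  193.9] -> d [  83.6   67.2 -146.8] r [-0.003  -0.0007 -0.0072] deg 0.4
```

Call:
drive_tool(
  plan=[
    {"rx": 0, "ry": 0, "rz": 0, "dx": 0, "dy": 0, "dz": -40, "jaw": 85},
    {"rx": 0, "ry": 0, "rz": 0, "dx": 0, "dy": 0, "dz": -80, "jaw": 85},
    {"rx": 0, "ry": 0, "rz": 0, "dx": 0, "dy": 0, "dz": -120, "jaw": 85},
    {"rx": 0, "ry": 0, "rz": 0, "dx": 0, "dy": 0, "dz": -145, "jaw": 85},
    {"rx": 0, "ry": 0, "rz": 0, "dx": 0, "dy": 0, "dz": -150, "jaw": 85},
    {"rx": 0, "ry": 0, "rz": 0, "dx": 0, "dy": 0, "dz": -150, "jaw": 85},
    {"rx": 0, "ry": 0, "rz": 0, "dx": 15, "dy": 13, "dz": -150, "jaw": 85},
    {"rx": 0, "ry": 0, "rz": 0, "dx": 30, "dy": 25, "dz": -150, "jaw": 85},
    {"rx": 0, "ry": 0, "rz": 0, "dx": 45, "dy": 38, "dz": -150, "jaw": 85},
    {"rx": 0, "ry": 0, "rz": 0, "dx": 60, "dy": 50, "dz": -150, "jaw": 85},
    {"rx": 0, "ry": 0, "rz": 0, "dx": 75, "dy": 63, "dz": -150, "jaw": 85},
    {"rx": 0, "ry": 0, "rz": 0, "dx": 84, "dy": 70, "dz": -150, "jaw": 85},
    {"rx": 0, "ry": 0, "rz": 0, "dx": 84, "dy": 70, "dz": -150, "jaw": 85},
    {"rx": 0, "ry": 0, "rz": 0, "dx": 84, "dy": 70, "dz": -150, "jaw": 85},
  ],
)

```text
clock: 15.7
tcp_pos: [0.4763, -0.2521, 0.0498]
tcp_rot: [-0.673, 1.827, 0.463]
ft_force: [-0.0, -0.5, -1.0]
finger_gap: 0.0852
grasp_force: 0.0
```

```bash
python3 - <<'E'
from plan import *
from h import *
delta(G,R)
a=snap('side','side5');b=snap('wrist','w5')
cv2.imwrite('pics/c5.png',np.hstack([cv2.resize(a['color'][130:270,240:440],(400,280)),cv2.resize(b['color'],(373,280))])[...,::-1])
E
```

```text
clock 15.7 q [-1.07  0.78 -0.5   0.77  1.17 -2.1 ] tcp [ 476.3 -252.1   49.8] -> d [ 0.3 -3.  -2.6] r [ 0.0047  0.0045 -0.0035] deg 0.4
```

View pics/c5.png

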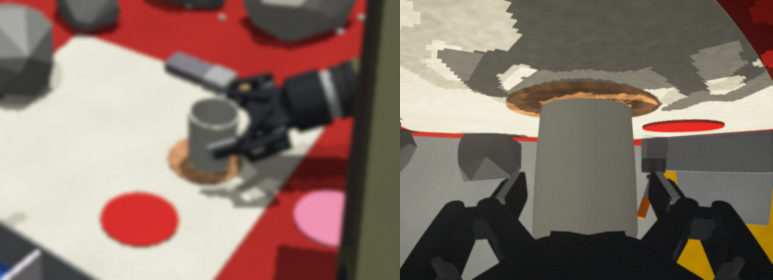

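The side crop shows the open gripper around the cup at (213,120). In the wrist view the cup at (585,165) is centred between the fingers at (512,190) and (660,190). Close and lift.

Call:
drive_tool(
  plan=[
    {"rx": 0, "ry": 0, "rz": 0, "dx": 0, "dy": 0, "dz": 0, "jaw": 50},
    {"rx": 0, "ry": 0, "rz": 0, "dx": 0, "dy": 0, "dz": 0, "jaw": 50},
    {"rx": 0, "ry": 0, "rz": 0, "dx": 0, "dy": 0, "dz": 0, "jaw": 50},
    {"rx": 0, "ry": 0, "rz": 0, "dx": 0, "dy": 0, "dz": 0, "jaw": 50},
    {"rx": 0, "ry": 0, "rz": 0, "dx": 0, "dy": 0, "dz": 0, "jaw": 50},
    {"rx": 0, "ry": 0, "rz": 0, "dx": 0, "dy": 0, "dz": 0, "jaw": 50},
    {"rx": 0, "ry": 0, "rz": 0, "dx": 0, "dy": 0, "dz": 0, "jaw": 50},
    {"rx": 0, "ry": 0, "rz": 0, "dx": 0, "dy": 0, "dz": 20, "jaw": 50},
    {"rx": 0, "ry": 0, "rz": 0, "dx": 0, "dy": 0, "dz": 45, "jaw": 50},
    {"rx": 0, "ry": 0, "rz": 0, "dx": 0, "dy": 0, "dz": 70, "jaw": 50},
    {"rx": 0, "ry": 0, "rz": 0, "dx": 0, "dy": 0, "dz": 95, "jaw": 50},
    {"rx": 0, "ry": 0, "rz": 0, "dx": 0, "dy": 0, "dz": 115, "jaw": 50},
    {"rx": 0, "ry": 0, "rz": 0, "dx": 0, "dy": 0, "dz": 120, "jaw": 50},
    {"rx": 0, "ry": 0, "rz": 0, "dx": 0, "dy": 0, "dz": 120, "jaw": 50},
    {"rx": 0, "ry": 0, "rz": 0, "dx": 0, "dy": 0, "dz": 120, "jaw": 50},
  ],
  force=45,
)

```text
clock: 17.05
tcp_pos: [0.4755, -0.2527, 0.1665]
tcp_rot: [-0.671, 1.829, 0.465]
ft_force: [0.6, 0.6, -2.2]
finger_gap: 0.0644
grasp_force: 49.6
```

```bash
python3 - <<'E'
from plan import *
for a,c in((65,[430,-80,180]),(90,[395,140,175])):
    Rt,dd=orient(a,20); delta(np.array(c)+23*dd,Rt)
E
```

```text
clock 17.05 q [-1.07  0.6  -0.44  1.02  1.17 -2.1 ] tcp [ 475.5 -252.7  166.5] -> d [-36.4 192.3   5.7] r [0.0023 0.0029 0.434 ] deg 24.9
clock 17.05 q [-1.07  0.6  -0.44  1.02  1.17 -2.1 ] tcp [ 475.5 -252.7  166.5] -> d [-80.5 414.3   0.7] r [0.0017 0.0034 0.8703] deg 49.9
```

Call:
drive_tool(
  plan=[
    {"rx": 0, "ry": 0, "rz": 0.03, "dx": -3, "dy": 15, "dz": 5, "jaw": 50},
    {"rx": 0, "ry": 0, "rz": 0.09, "dx": -8, "dy": 42, "dz": 10, "jaw": 50},
    {"rx": 0, "ry": 0, "rz": 0.16, "dx": -14, "dy": 74, "dz": 10, "jaw": 50},
    {"rx": 0, "ry": 0, "rz": 0.23, "dx": -21, "dy": 108, "dz": 10, "jaw": 50},
    {"rx": 0, "ry": 0, "rz": 0.3, "dx": -28, "dy": 142, "dz": 10, "jaw": 50},
    {"rx": 0, "ry": 0, "rz": 0.37, "dx": -34, "dy": 176, "dz": 10, "jaw": 50},
    {"rx": 0, "ry": 0, "rz": 0.44, "dx": -41, "dy": 210, "dz": 10, "jaw": 50},
    {"rx": 0, "ry": 0, "rz": 0.51, "dx": -47, "dy": 244, "dz": 10, "jaw": 50},
    {"rx": 0, "ry": 0, "rz": 0.58, "dx": -54, "dy": 278, "dz": 10, "jaw": 50},
    {"rx": 0, "ry": 0, "rz": 0.65, "dx": -60, "dy": 312, "dz": 10, "jaw": 50},
    {"rx": 0, "ry": 0, "rz": 0.72, "dx": -67, "dy": 346, "dz": 10, "jaw": 50},
    {"rx": 0, "ry": 0, "rz": 0.79, "dx": -73, "dy": 376, "dz": 5, "jaw": 50},
    {"rx": 0, "ry": 0, "rz": 0.84, "dx": -78, "dy": 400, "dz": 0, "jaw": 50},
    {"rx": 0, "ry": 0, "rz": 0.87, "dx": -80, "dy": 414, "dz": -5, "jaw": 50},
    {"rx": 0, "ry": 0, "rz": 0.87, "dx": -80, "dy": 415, "dz": -10, "jaw": 50},
    {"rx": 0, "ry": 0, "rz": 0.87, "dx": -80, "dy": 415, "dz": -10, "jaw": 50},
    {"rx": 0, "ry": 0, "rz": 0.87, "dx": -80, "dy": 415, "dz": -10, "jaw": 50},
  ],
)

```text
clock: 18.47
tcp_pos: [0.3956, 0.162, 0.1568]
tcp_rot: [-1.46, 1.459, 1.022]
ft_force: [-0.5, -0.5, -2.4]
finger_gap: 0.064
grasp_force: 50.1
```

```bash
python3 - <<'E'
from plan import *
s=np.array([0])
for roll in(-60,-90,-120,-150,-170):
    Rt,dd=orient(90,20,roll); delta(np.array([395,140,140])+23*dd,Rt); print(roll,'mouth dir',(Ro.from_rotvec(-np.radians(roll)*dd).apply([0,0,1])).round(2))
E
```

```text
clock 18.4667 q [-0.34  0.57 -0.64  1.1   1.09 -2.37] tcp [395.6 162.  156.8] -> d [ -0.6  -0.4 -24.7] r [-5.000e-04  9.866e-01 -3.565e-01] deg 60.1
-60 mouth dir [ 0.81 -0.16  0.56]
clock 18.4667 q [-0.34  0.57 -0.64  1.1   1.09 -2.37] tcp [395.6 162.  156.8] -> d [ -0.6  -0.4 -24.7] r [ 2.0000e-04  1.4787e+00 -5.3540e-01] deg 90.1
-90 mouth dir [ 0.94 -0.32  0.12]
clock 18.4667 q [-0.34  0.57 -0.64  1.1   1.09 -2.37] tcp [395.6 162.  156.8] -> d [ -0.6  -0.4 -24.7] r [ 9.0000e-04  1.9707e+00 -7.1440e-01] deg 120.1
-120 mouth dir [ 0.81 -0.48 -0.32]
clock 18.4667 q [-0.34  0.57 -0.64  1.1   1.09 -2.37] tcp [395.6 162.  156.8] -> d [ -0.6  -0.4 -24.7] r [ 1.8000e-03  2.4627e+00 -8.9350e-01] deg 150.1
-150 mouth dir [ 0.47 -0.6  -0.65]
clock 18.4667 q [-0.34  0.57 -0.64  1.1   1.09 -2.37] tcp [395.6 162.  156.8] -> d [ -0.6  -0.4 -24.7] r [ 2.5000e-03  2.7907e+00 -1.0130e+00] deg 170.1
-170 mouth dir [ 0.16 -0.64 -0.75]
```

Call:
drive_tool(
  plan=[
    {"rx": 0, "ry": 0.115, "rz": -0.042, "dx": -3, "dy": 0, "dz": -5, "jaw": 50},
    {"rx": 0, "ry": 0.23, "rz": -0.084, "dx": -6, "dy": 0, "dz": -12, "jaw": 50},
    {"rx": 0, "ry": 0.344, "rz": -0.125, "dx": -10, "dy": 0, "dz": -20, "jaw": 50},
    {"rx": 0, "ry": 0.459, "rz": -0.167, "dx": -10, "dy": 0, "dz": -28, "jaw": 50},
    {"rx": 0, "ry": 0.574, "rz": -0.209, "dx": -10, "dy": 0, "dz": -30, "jaw": 50},
    {"rx": 0, "ry": 0.689, "rz": -0.251, "dx": -10, "dy": 0, "dz": -30, "jaw": 50},
    {"rx": 0, "ry": 0.804, "rz": -0.293, "dx": -10, "dy": 0, "dz": -30, "jaw": 50},
    {"rx": 0, "ry": 0.902, "rz": -0.328, "dx": -10, "dy": 0, "dz": -30, "jaw": 50},
    {"rx": 0, "ry": 0.984, "rz": -0.358, "dx": -10, "dy": 0, "dz": -30, "jaw": 50},
    {"rx": 0, "ry": 1.05, "rz": -0.382, "dx": -10, "dy": 0, "dz": -30, "jaw": 50},
    {"rx": 0, "ry": 1.115, "rz": -0.406, "dx": -10, "dy": 0, "dz": -30, "jaw": 50},
    {"rx": 0, "ry": 1.181, "rz": -0.43, "dx": -10, "dy": 0, "dz": -30, "jaw": 50},
    {"rx": 0, "ry": 1.246, "rz": -0.454, "dx": -10, "dy": 0, "dz": -30, "jaw": 50},
    {"rx": 0, "ry": 1.312, "rz": -0.478, "dx": -10, "dy": 0, "dz": -30, "jaw": 50},
    {"rx": 0, "ry": 1.378, "rz": -0.501, "dx": -10, "dy": 0, "dz": -30, "jaw": 50},
    {"rx": 0, "ry": 1.443, "rz": -0.525, "dx": -10, "dy": 0, "dz": -30, "jaw": 50},
    {"rx": 0, "ry": 1.509, "rz": -0.549, "dx": -10, "dy": 0, "dz": -30, "jaw": 50},
    {"rx": 0, "ry": 1.574, "rz": -0.573, "dx": -10, "dy": 0, "dz": -30, "jaw": 50},
    {"rx": 0, "ry": 1.64, "rz": -0.597, "dx": -10, "dy": 0, "dz": -30, "jaw": 50},
    {"rx": 0, "ry": 1.706, "rz": -0.621, "dx": -10, "dy": 0, "dz": -30, "jaw": 50},
  ],
)

```text
clock: 20.13
tcp_pos: [0.3866, 0.1609, 0.1276]
tcp_rot: [-0.305, -2.45, -1.712]
ft_force: [0.1, 0.2, -2.2]
finger_gap: 0.0641
grasp_force: 50.2
```

Call:
drive_tool(
  plan=[
    {"rx": 0, "ry": 0.066, "rz": -0.024, "dx": 0, "dy": 0, "dz": 0, "jaw": 50},
    {"rx": 0, "ry": 0.131, "rz": -0.048, "dx": 0, "dy": 0, "dz": 0, "jaw": 50},
    {"rx": 0, "ry": 0.197, "rz": -0.072, "dx": 0, "dy": 0, "dz": 0, "jaw": 50},
    {"rx": 0, "ry": 0.262, "rz": -0.096, "dx": 0, "dy": 0, "dz": 0, "jaw": 50},
    {"rx": 0, "ry": 0.328, "rz": -0.119, "dx": 0, "dy": 0, "dz": 0, "jaw": 50},
    {"rx": 0, "ry": 0.394, "rz": -0.143, "dx": 0, "dy": 0, "dz": 0, "jaw": 50},
    {"rx": 0, "ry": 0.459, "rz": -0.167, "dx": 0, "dy": 0, "dz": 0, "jaw": 50},
    {"rx": 0, "ry": 0.525, "rz": -0.191, "dx": 0, "dy": 0, "dz": 0, "jaw": 50},
    {"rx": 0, "ry": 0.59, "rz": -0.215, "dx": 0, "dy": 0, "dz": 0, "jaw": 50},
    {"rx": 0, "ry": 0.656, "rz": -0.239, "dx": 0, "dy": 0, "dz": 0, "jaw": 50},
    {"rx": 0, "ry": 0.722, "rz": -0.263, "dx": 0, "dy": 0, "dz": 0, "jaw": 50},
    {"rx": 0, "ry": 0.787, "rz": -0.287, "dx": 0, "dy": 0, "dz": 0, "jaw": 50},
    {"rx": 0, "ry": 0.853, "rz": -0.31, "dx": 0, "dy": 0, "dz": 0, "jaw": 50},
    {"rx": 0, "ry": 0.918, "rz": -0.334, "dx": 0, "dy": 0, "dz": 0, "jaw": 50},
    {"rx": 0, "ry": 0.984, "rz": -0.358, "dx": 0, "dy": 0, "dz": 0, "jaw": 50},
    {"rx": 0, "ry": 0.984, "rz": -0.358, "dx": 0, "dy": 0, "dz": 0, "jaw": 50},
    {"rx": 0, "ry": 0.984, "rz": -0.358, "dx": 0, "dy": 0, "dz": 0, "jaw": 50},
    {"rx": 0, "ry": 0.984, "rz": -0.358, "dx": 0, "dy": 0, "dz": 0, "jaw": 50},
  ],
)

```text
clock: 21.63
tcp_pos: [0.3863, 0.1616, 0.1277]
tcp_rot: [-1.278, -1.703, -1.19]
ft_force: [0.6, -0.5, -1.1]
finger_gap: 0.0642
grasp_force: 50.1
```

```bash
python3 - <<'E'
from h import *
a=snap('side','side6');b=snap('top','top6')
cv2.imwrite('pics/c6.png',np.hstack([cv2.resize(a['color'][190:360,140:340],(400,340)),cv2.resize(b['color'][150:300,120:280],(363,340))])[...,::-1])
E
```

```text
(no output)
```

View pics/c6.png

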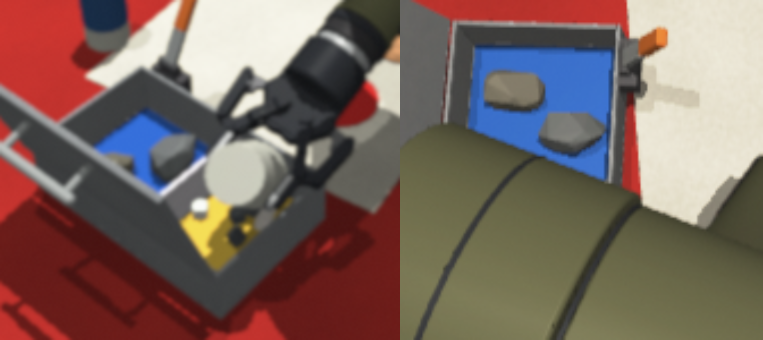

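The chips are on the yellow floor, around (200,210) and (235,230) in the side crop. The cup is inverted at (240,170), and the wrist load fell from 2.2 to 1.1 N. I'll give it a small shake, then roll back and lift.

Call:
drive_tool(
  plan=[
    {"rx": 0, "ry": 0, "rz": 0, "dx": 12, "dy": 0, "dz": 10, "jaw": 50},
    {"rx": 0, "ry": 0.1, "rz": -0.036, "dx": 0, "dy": 0, "dz": 0, "jaw": 50},
    {"rx": 0, "ry": 0, "rz": 0, "dx": 12, "dy": 0, "dz": 10, "jaw": 50},
    {"rx": 0, "ry": 0.1, "rz": -0.036, "dx": 0, "dy": 0, "dz": 0, "jaw": 50},
    {"rx": 0, "ry": 0.1, "rz": -0.036, "dx": 0, "dy": 0, "dz": 0, "jaw": 50},
    {"rx": 0, "ry": 0.1, "rz": -0.036, "dx": 0, "dy": 0, "dz": 0, "jaw": 50},
    {"rx": 0, "ry": -0.459, "rz": 0.167, "dx": 0, "dy": 0, "dz": 5, "jaw": 50},
    {"rx": 0, "ry": -0.459, "rz": 0.167, "dx": 0, "dy": 0, "dz": 10, "jaw": 50},
    {"rx": 0, "ry": -0.459, "rz": 0.167, "dx": 0, "dy": 0, "dz": 15, "jaw": 50},
    {"rx": 0, "ry": -0.459, "rz": 0.167, "dx": 0, "dy": 0, "dz": 20, "jaw": 50},
    {"rx": 0, "ry": -1.4, "rz": 0.51, "dx": 0, "dy": 0, "dz": 30, "jaw": 50},
    {"rx": 0, "ry": -1.4, "rz": 0.51, "dx": 0, "dy": 0, "dz": 40, "jaw": 50},
    {"rx": 0, "ry": -1.4, "rz": 0.51, "dx": 0, "dy": 0, "dz": 40, "jaw": 50},
    {"rx": 0, "ry": -1.4, "rz": 0.51, "dx": 0, "dy": 0, "dz": 40, "jaw": 50},
    {"rx": 0, "ry": -1.4, "rz": 0.51, "dx": 0, "dy": 0, "dz": 40, "jaw": 50},
    {"rx": 0, "ry": -1.4, "rz": 0.51, "dx": 0, "dy": 0, "dz": 40, "jaw": 50},
    {"rx": 0, "ry": -1.4, "rz": 0.51, "dx": 0, "dy": 0, "dz": 40, "jaw": 50},
    {"rx": 0, "ry": -1.4, "rz": 0.51, "dx": 0, "dy": 0, "dz": 40, "jaw": 50},
    {"rx": 0, "ry": -1.4, "rz": 0.51, "dx": 0, "dy": 0, "dz": 40, "jaw": 50},
    {"rx": 0, "ry": -1.4, "rz": 0.51, "dx": 0, "dy": 0, "dz": 40, "jaw": 50},
  ],
)

```text
clock: 23.4
tcp_pos: [0.3862, 0.1623, 0.168]
tcp_rot: [-0.253, 2.469, 1.725]
ft_force: [0.1, -0.1, -1.0]
finger_gap: 0.0643
grasp_force: 50.2
```

```bash
python3 - <<'E'
from plan import *
Rt,dd=orient(90,20); delta(np.array([395,140,175])+23*dd,Rt)
E
```

```text
clock 23.4 q [-0.34  0.54 -0.65  1.12  1.08 -1.01] tcp [386.2 162.3 168. ] -> d [ 8.8 -0.7 -0.8] r [ 6.0000e-04 -1.2821e+00  4.6950e-01] deg 78.2
```

Call:
drive_tool(
  plan=[
    {"rx": 0, "ry": -1.282, "rz": 0.47, "dx": 9, "dy": 0, "dz": 8, "jaw": 50},
    {"rx": 0, "ry": -1.282, "rz": 0.47, "dx": 9, "dy": 0, "dz": 8, "jaw": 50},
    {"rx": 0, "ry": -1.282, "rz": 0.47, "dx": 9, "dy": 0, "dz": 8, "jaw": 50},
    {"rx": 0, "ry": -1.282, "rz": 0.47, "dx": 9, "dy": 0, "dz": 8, "jaw": 50},
    {"rx": 0, "ry": -1.282, "rz": 0.47, "dx": 9, "dy": 0, "dz": 8, "jaw": 50},
    {"rx": 0, "ry": -1.282, "rz": 0.47, "dx": 9, "dy": 0, "dz": 8, "jaw": 50},
    {"rx": 0, "ry": -1.282, "rz": 0.47, "dx": 9, "dy": 0, "dz": 8, "jaw": 50},
    {"rx": 0, "ry": -1.282, "rz": 0.47, "dx": 9, "dy": 0, "dz": 8, "jaw": 50},
    {"rx": 0, "ry": -1.282, "rz": 0.47, "dx": 9, "dy": 0, "dz": 8, "jaw": 50},
    {"rx": 0, "ry": -1.282, "rz": 0.47, "dx": 9, "dy": 0, "dz": 8, "jaw": 50},
    {"rx": 0, "ry": -1.282, "rz": 0.47, "dx": 9, "dy": 0, "dz": 8, "jaw": 50},
    {"rx": 0, "ry": -1.282, "rz": 0.47, "dx": 9, "dy": 0, "dz": 8, "jaw": 50},
    {"rx": 0, "ry": -1.282, "rz": 0.47, "dx": 9, "dy": 0, "dz": 8, "jaw": 50},
  ],
)

```text
clock: 24.48
tcp_pos: [0.3951, 0.1623, 0.1758]
tcp_rot: [-1.458, 1.469, 1.027]
ft_force: [-0.1, 0.4, -0.4]
finger_gap: 0.0642
grasp_force: 50.1
```

```bash
python3 - <<'E'
from plan import *
delta(G+[4,3,120],R)
E
```

```text
clock 24.4833 q [-0.34  0.54 -0.62  1.15  1.09 -2.36] tcp [395.1 162.3 175.8] -> d [  85.5 -414.4   -8.7] r [-0.0021 -0.0067 -0.87  ] deg 49.8
```

Call:
drive_tool(
  plan=[
    {"rx": 0, "ry": 0, "rz": -0.87, "dx": 85, "dy": -415, "dz": -9, "jaw": 50},
    {"rx": 0, "ry": 0, "rz": -0.87, "dx": 85, "dy": -415, "dz": -9, "jaw": 50},
    {"rx": 0, "ry": 0, "rz": -0.87, "dx": 85, "dy": -415, "dz": -9, "jaw": 50},
    {"rx": 0, "ry": 0, "rz": -0.87, "dx": 85, "dy": -415, "dz": -9, "jaw": 50},
    {"rx": 0, "ry": 0, "rz": -0.87, "dx": 85, "dy": -415, "dz": -9, "jaw": 50},
    {"rx": 0, "ry": 0, "rz": -0.87, "dx": 85, "dy": -415, "dz": -9, "jaw": 50},
    {"rx": 0, "ry": 0, "rz": -0.87, "dx": 85, "dy": -415, "dz": -9, "jaw": 50},
    {"rx": 0, "ry": 0, "rz": -0.87, "dx": 85, "dy": -415, "dz": -9, "jaw": 50},
    {"rx": 0, "ry": 0, "rz": -0.87, "dx": 85, "dy": -415, "dz": -9, "jaw": 50},
    {"rx": 0, "ry": 0, "rz": -0.87, "dx": 85, "dy": -415, "dz": -9, "jaw": 50},
    {"rx": 0, "ry": 0, "rz": -0.87, "dx": 85, "dy": -415, "dz": -9, "jaw": 50},
    {"rx": 0, "ry": 0, "rz": -0.87, "dx": 85, "dy": -415, "dz": -9, "jaw": 50},
    {"rx": 0, "ry": 0, "rz": -0.87, "dx": 85, "dy": -415, "dz": -9, "jaw": 50},
    {"rx": 0, "ry": 0, "rz": -0.87, "dx": 85, "dy": -415, "dz": -9, "jaw": 50},
    {"rx": 0, "ry": 0, "rz": -0.87, "dx": 85, "dy": -415, "dz": -9, "jaw": 50},
  ],
)

```text
clock: 25.73
tcp_pos: [0.4795, -0.2509, 0.1667]
tcp_rot: [-0.665, 1.833, 0.473]
ft_force: [0.4, 0.4, -0.5]
finger_gap: 0.0645
grasp_force: 50.7
```

```bash
python3 - <<'E'
from plan import *
from h import *
delta(G+[4,3,0],R)
b=snap('top','top7'); a=snap('side','side7')
cv2.imwrite('pics/c7.png',np.hstack([cv2.resize(b['color'][150:300,120:280],(426,400)),cv2.resize(a['color'][130:270,240:440],(370,259))[:400] if 0 else cv2.copyMakeBorder(cv2.resize(b['color'][190:310,300:410],(367,400)),0,0,0,0,0)])[...,::-1])
E
```

```text
clock 25.7333 q [-1.06  0.6  -0.44  1.01  1.17 -2.08] tcp [ 479.5 -250.9  166.7] -> d [   1.1   -1.3 -119.6] r [-0.0041 -0.0044 -0.002 ] deg 0.4
```

View pics/c7.png

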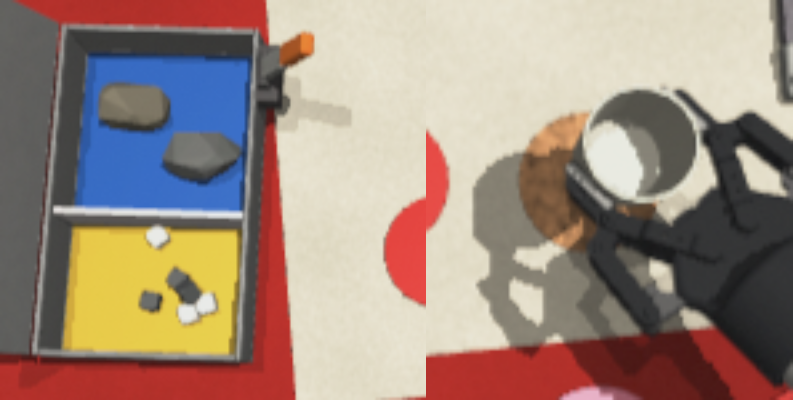

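The left crop shows six chips in the yellow bay, between (150,236) and (205,313), and both rocks in the blue bay. On the right, the cup at (640,145) is empty over its pad. Set it down, release and back away.

Call:
drive_tool(
  plan=[
    {"rx": 0, "ry": 0, "rz": 0, "dx": 0, "dy": 0, "dz": -30, "jaw": 50},
    {"rx": 0, "ry": 0, "rz": 0, "dx": 0, "dy": 0, "dz": -60, "jaw": 50},
    {"rx": 0, "ry": 0, "rz": 0, "dx": 0, "dy": 0, "dz": -85, "jaw": 50},
    {"rx": 0, "ry": 0, "rz": 0, "dx": 0, "dy": 0, "dz": -100, "jaw": 50},
    {"rx": 0, "ry": 0, "rz": 0, "dx": 0, "dy": 0, "dz": -110, "jaw": 50},
    {"rx": 0, "ry": 0, "rz": 0, "dx": 0, "dy": 0, "dz": -115, "jaw": 50},
    {"rx": 0, "ry": 0, "rz": 0, "dx": 0, "dy": 0, "dz": -118, "jaw": 50},
    {"rx": 0, "ry": 0, "rz": 0, "dx": 0, "dy": 0, "dz": -118, "jaw": 50},
    {"rx": 0, "ry": 0, "rz": 0, "dx": 0, "dy": 0, "dz": -118, "jaw": 50},
    {"rx": 0, "ry": 0, "rz": 0, "dx": 0, "dy": 0, "dz": -118, "jaw": 50},
  ],
)

```text
clock: 26.67
tcp_pos: [0.4803, -0.2531, 0.0496]
tcp_rot: [-0.667, 1.832, 0.469]
ft_force: [1.1, -0.4, -1.5]
finger_gap: 0.0643
grasp_force: 50.7
```

Call:
drive_tool(
  plan=[
    {"rx": 0, "ry": 0, "rz": 0, "dx": 0, "dy": 0, "dz": 0, "jaw": 70},
    {"rx": 0, "ry": 0, "rz": 0, "dx": 0, "dy": 0, "dz": 0, "jaw": 85},
    {"rx": 0, "ry": 0, "rz": 0, "dx": 0, "dy": 0, "dz": 0, "jaw": 85},
    {"rx": 0, "ry": 0, "rz": 0, "dx": 0, "dy": 0, "dz": 0, "jaw": 85},
    {"rx": 0, "ry": 0, "rz": 0, "dx": 0, "dy": 0, "dz": 0, "jaw": 85},
    {"rx": 0, "ry": 0, "rz": 0, "dx": -15, "dy": -13, "dz": 0, "jaw": 85},
    {"rx": 0, "ry": 0, "rz": 0, "dx": -30, "dy": -25, "dz": 0, "jaw": 85},
    {"rx": 0, "ry": 0, "rz": 0, "dx": -45, "dy": -38, "dz": 0, "jaw": 85},
    {"rx": 0, "ry": 0, "rz": 0, "dx": -60, "dy": -50, "dz": 0, "jaw": 85},
    {"rx": 0, "ry": 0, "rz": 0, "dx": -75, "dy": -63, "dz": 0, "jaw": 85},
    {"rx": 0, "ry": 0, "rz": 0, "dx": -92, "dy": -77, "dz": 0, "jaw": 85},
    {"rx": 0, "ry": 0, "rz": 0, "dx": -92, "dy": -77, "dz": 40, "jaw": 85},
    {"rx": 0, "ry": 0, "rz": 0, "dx": -92, "dy": -77, "dz": 80, "jaw": 85},
    {"rx": 0, "ry": 0, "rz": 0, "dx": -92, "dy": -77, "dz": 120, "jaw": 85},
    {"rx": 0, "ry": 0, "rz": 0, "dx": -92, "dy": -77, "dz": 160, "jaw": 85},
    {"rx": 0, "ry": 0, "rz": 0, "dx": -92, "dy": -77, "dz": 200, "jaw": 60},
    {"rx": 0, "ry": 0, "rz": 0, "dx": -92, "dy": -77, "dz": 240, "jaw": 0},
    {"rx": 0, "ry": 0, "rz": 0, "dx": -92, "dy": -77, "dz": 280, "jaw": 0},
    {"rx": 0, "ry": 0, "rz": 0, "dx": -92, "dy": -77, "dz": 280, "jaw": 0},
  ],
)

```text
clock: 28.25
tcp_pos: [0.3888, -0.3308, 0.3357]
tcp_rot: [-0.67, 1.831, 0.46]
ft_force: [-0.1, -0.7, -1.3]
finger_gap: 0.0382
grasp_force: 0.0
```

```bash
cat > lid.py <<'E'
from ik import *
from go import delta
# lid: hinge y=212.5,z=70; x centre 502. Push with closed fingertips.
H=np.array([212.5,70.])
def bar(t): return H+140*np.array([-np.cos(t),np.sin(t)])+43*np.array([np.sin(t),np.cos(t)])
def face(s,t): return H+s*np.array([-np.cos(t),np.sin(t)])+8*np.array([np.sin(t),np.cos(t)])
down=Ro.from_matrix(np.array([[1,0,0],[0,-1,0],[0,0,-1.]]).T)
if __name__=='__main__':
    from h import *
    a=snap('top','top8'); b=snap('side','side8')
    for nm,d in(('top',a),('side',b)):
        Q=pts(d).reshape(-1,3)*1000; c=Q[(np.hypot(Q[:,0]-462,Q[:,1]+268)<55)&(Q[:,2]>74)&(Q[:,2]<92)]
        s=least_squares(lambda p:np.hypot(c[:,0]-p[0],c[:,1]-p[1])-p[2],[460,-269,33],loss='soft_l1').x; print(nm,'cup',s,c[:,2].max())
    for t in(1.9,1.57,1.2,.8,.4,0): print(t,'bar',bar(t).round(),'edge face',face(160,t).round(),'q',[ik6(np.r_[502,y,z],down)[0].round(2) for y,z in[bar(t)]], )
    for g in range(-180,181,45):
        R=Ro.from_euler('z',g,degrees=True)*down; print(g,ik6(np.r_[502,330,170],R)[0].round(2),ik6(np.r_[502,330,170],R)[1].round(3))
    delta([502,335,260],down)
E
python3 lid.py
```

```text
top cup [ 461.88280273 -267.91386822   31.85920426] 88.36412344603697
side cup [ 466.44622984 -265.87507651   31.97127873] 87.62043447452405
1.9 bar [298. 189.] edge face [272. 219.] q [array([ 0.54,  0.38, -0.07,  1.12, -0.  , -2.61])]
1.57 bar [255. 210.] edge face [220. 230.] q [array([ 0.47,  0.34, -0.08,  1.15, -0.  , -2.67])]
1.2 bar [202. 216.] edge face [162. 222.] q [array([ 0.38,  0.29, -0.13,  1.15, -0.  , -2.76])]
0.8 bar [146. 200.] edge face [107. 190.] q [array([ 0.28,  0.27, -0.2 ,  1.1 , -0.  , -2.86])]
0.4 bar [100. 164.] edge face [ 68. 140.] q [array([ 0.2 ,  0.28, -0.3 ,  1.  , -0.  , -2.94])]
0 bar [ 72. 113.] edge face [52. 78.] q [array([ 0.14,  0.31, -0.39,  0.87, -0.  , -3.  ])]
-180 [ 0.58  0.42 -0.06  1.09 -0.    0.58] 0.0
-135 [ 0.58  0.42 -0.06  1.09  0.   -0.2 ] 0.0
-90 [ 0.58  0.42 -0.06  1.09 -0.   -0.99] 0.0
-45 [ 0.58  0.42 -0.06  1.09 -0.   -1.77] 0.0
0 [ 0.58  0.42 -0.06  1.09  0.   -2.56] 0.0
45 [ 0.58  0.42 -0.06  1.09  0.    2.94] 0.0
90 [ 0.58  0.42 -0.06  1.09  0.    2.15] 0.0
135 [ 0.58  0.42 -0.06  1.09 -0.    1.37] 0.0
180 [ 0.58  0.42 -0.06  1.09 -0.    0.58] 0.0
clock 28.35 q [-1.28  0.54 -0.11  1.75  1.04 -2.47] tcp [ 388. -330.  330.] -> d [114. 665. -70.] r [-1.4414 -0.5248  2.064 ] deg 147.3
```

```bash
python3 - <<'E'
from lid import *
from workcell import status
s=status.get_obs(); R0=Ro.from_rotvec(s['tcp_rot'])
for g in(-90,-180,90,-135,-45):
    R=Ro.from_euler('z',g,degrees=True)*down; print(g); delta([502,345,340],R)
    r=(R*R0.inv()).as_rotvec(); q=s['qpos'].copy()
    for t in np.linspace(0,1,8):
        q,c=ik6(s['tcp_pos']*1000+t*(np.array([502,345,340])-s['tcp_pos']*1000),Ro.from_rotvec(t*r)*R0,[q]); print('  ',q.round(2),c.round(2))
E
```

```text
-90
clock 28.35 q [-1.28  0.54 -0.11  1.75  1.04 -2.47] tcp [ 388. -330.  330.] -> d [114. 675.  10.] r [-1.1366  0.5299  0.7576] deg 83.9
   [-1.28  0.53 -0.11  1.75  1.04 -2.47] 0.0
   [-1.12  0.32 -0.26  1.5   0.97 -2.25] 0.0
   [-0.9   0.12 -0.37  1.29  0.87 -1.99] 0.0
   [-0.59 -0.03 -0.41  1.13  0.71 -1.68] 0.0
   [-0.22 -0.08 -0.37  1.06  0.49 -1.4 ] 0.0
   [ 0.14 -0.   -0.23  1.11  0.28 -1.18] 0.0
   [ 0.41  0.17  0.    1.27  0.11 -1.05] 0.0
   [ 0.6   0.4   0.36  1.53 -0.   -0.97] 0.0
-180
clock 28.35 q [-1.28  0.54 -0.11  1.75  1.04 -2.47] tcp [ 388. -330.  330.] -> d [114. 675.  10.] r [-0.4247  1.1666 -0.6098] deg 79.3
   [-1.28  0.53 -0.11  1.75  1.04 -2.47] 0.0
   [-1.14  0.22 -0.37  1.33  1.01 -1.92] 0.0
   [-0.9  -0.06 -0.55  0.98  0.87 -1.32] 0.0
   [-0.51 -0.24 -0.6   0.81  0.6  -0.75] 0.0
   [-0.06 -0.23 -0.51  0.83  0.27 -0.27] 0.0
   [ 0.28 -0.08 -0.32  0.99  0.06  0.11] 0.0
   [ 0.48  0.14 -0.03  1.23 -0.02  0.39] 0.0
   [0.6  0.4  0.36 1.53 0.   0.6 ] 0.0
90
clock 28.35 q [-1.28  0.54 -0.11  1.75  1.04 -2.47] tcp [ 388. -330.  330.] -> d [114. 675.  10.] r [ 0.
[... 685 characters left out ...]
.97  0.66 -1.22] 0.0
   [-0.15 -0.16 -0.44  0.93  0.39 -0.83] 0.0
   [ 0.2  -0.05 -0.28  1.04  0.17 -0.54] 0.0
   [ 0.44  0.15 -0.02  1.24  0.05 -0.33] 0.0
   [ 0.6   0.4   0.36  1.53 -0.   -0.18] 0.0
-45
clock 28.35 q [-1.28  0.54 -0.11  1.75  1.04 -2.47] tcp [ 388. -330.  330.] -> d [114. 675.  10.] r [-1.3511  0.0589  1.427 ] deg 112.6
   [-1.28  0.53 -0.11  1.75  1.04 -2.47] 0.0
   [-1.12  0.38 -0.21  1.6   0.95 -2.43] 0.0
   [-0.9   0.22 -0.29  1.44  0.86 -2.33] 0.0
   [-0.61  0.08 -0.32  1.3   0.74 -2.16] 0.0
   [-0.26  0.02 -0.28  1.21  0.57 -1.97] 0.0
   [ 0.08  0.07 -0.16  1.21  0.36 -1.84] 0.0
   [ 0.38  0.2   0.04  1.32  0.17 -1.77] 0.0
   [ 0.6   0.4   0.36  1.53 -0.   -1.75] 0.0
```

Call:
drive_tool(
  plan=[
    {"rx": -1.137, "ry": 0.53, "rz": 0.758, "dx": 114, "dy": 675, "dz": 10, "jaw": 0},
    {"rx": -1.137, "ry": 0.53, "rz": 0.758, "dx": 114, "dy": 675, "dz": 10, "jaw": 0},
    {"rx": -1.137, "ry": 0.53, "rz": 0.758, "dx": 114, "dy": 675, "dz": 10, "jaw": 0},
    {"rx": -1.137, "ry": 0.53, "rz": 0.758, "dx": 114, "dy": 675, "dz": 10, "jaw": 0},
    {"rx": -1.137, "ry": 0.53, "rz": 0.758, "dx": 114, "dy": 675, "dz": 10, "jaw": 0},
    {"rx": -1.137, "ry": 0.53, "rz": 0.758, "dx": 114, "dy": 675, "dz": 10, "jaw": 0},
    {"rx": -1.137, "ry": 0.53, "rz": 0.758, "dx": 114, "dy": 675, "dz": 10, "jaw": 0},
    {"rx": -1.137, "ry": 0.53, "rz": 0.758, "dx": 114, "dy": 675, "dz": 10, "jaw": 0},
    {"rx": -1.137, "ry": 0.53, "rz": 0.758, "dx": 114, "dy": 675, "dz": 10, "jaw": 0},
    {"rx": -1.137, "ry": 0.53, "rz": 0.758, "dx": 114, "dy": 675, "dz": 10, "jaw": 0},
    {"rx": -1.137, "ry": 0.53, "rz": 0.758, "dx": 114, "dy": 675, "dz": 10, "jaw": 0},
    {"rx": -1.137, "ry": 0.53, "rz": 0.758, "dx": 114, "dy": 675, "dz": 10, "jaw": 0},
    {"rx": -1.137, "ry": 0.53, "rz": 0.758, "dx": 114, "dy": 675, "dz": 10, "jaw": 0},
    {"rx": -1.137, "ry": 0.53, "rz": 0.758, "dx": 114, "dy": 675, "dz": 10, "jaw": 0},
    {"rx": -1.137, "ry": 0.53, "rz": 0.758, "dx": 114, "dy": 675, "dz": 10, "jaw": 0},
    {"rx": -1.137, "ry": 0.53, "rz": 0.758, "dx": 114, "dy": 675, "dz": 10, "jaw": 0},
    {"rx": -1.137, "ry": 0.53, "rz": 0.758, "dx": 114, "dy": 675, "dz": 10, "jaw": 0},
    {"rx": -1.137, "ry": 0.53, "rz": 0.758, "dx": 114, "dy": 675, "dz": 10, "jaw": 0},
    {"rx": -1.137, "ry": 0.53, "rz": 0.758, "dx": 114, "dy": 675, "dz": 10, "jaw": 0},
    {"rx": -1.137, "ry": 0.53, "rz": 0.758, "dx": 114, "dy": 675, "dz": 10, "jaw": 0},
  ],
)

```text
clock: 30.02
tcp_pos: [0.5015, 0.3449, 0.3366]
tcp_rot: [2.216, -2.221, -0.004]
ft_force: [-0.7, -0.8, 0.5]
finger_gap: 0.0001
grasp_force: 0.0
```

```bash
python3 - <<'E'
from lid import *
from h import *
delta([502,345,340],Ro.from_euler('z',-90,degrees=True)*down)
a=snap('top','top9');P=pts(a).reshape(-1,3)*1000
Q=P[(P[:,0]>380)&(P[:,0]<625)&(P[:,1]>225)&(P[:,1]<262)&(P[:,2]>100)&(P[:,2]<225)]
A=np.c_[Q[:,1]-212.5,np.ones(len(Q))]; s=np.linalg.lstsq(A,Q[:,2],rcond=None)[0]; print('lid',len(Q),np.pi-np.arctan(s[0]))
# chips / rocks in the bays
Q=P[(P[:,0]>365)&(P[:,0]<640)&(P[:,1]>45)&(P[:,1]<208)&(P[:,2]>14)&(P[:,2]<60)]; print(len(Q))
for b0,t in zip([1.9]+list(np.arange(1.75,.1,-.15)),range(20)): print(round(b0,2),(bar(b0)+[16.5,-14]).round())
E
```

```text
clock 30.0167 q [ 0.6   0.4   0.34  1.52  0.   -0.97] tcp [501.5 344.9 336.6] -> d [0.5 0.1 3.4] r [ 0.0014 -0.0047  0.0026] deg 0.3
lid 4910 1.895952810292938
2445
1.9 [315. 175.]
1.75 [296. 186.]
1.6 [276. 195.]
1.45 [255. 200.]
1.3 [233. 202.]
1.15 [211. 201.]
1.0 [190. 197.]
0.85 [169. 190.]
0.7 [150. 179.]
0.55 [132. 166.]
0.4 [117. 150.]
0.25 [104. 132.]
```

Call:
drive_tool(
  plan=[
    {"rx": 0, "ry": 0, "rz": 0, "dx": 0, "dy": 0, "dz": -40, "jaw": 0},
    {"rx": 0, "ry": 0, "rz": 0, "dx": 0, "dy": 0, "dz": -80, "jaw": 0},
    {"rx": 0, "ry": 0, "rz": 0, "dx": 0, "dy": 0, "dz": -120, "jaw": 0},
    {"rx": 0, "ry": 0, "rz": 0, "dx": 0, "dy": 0, "dz": -155, "jaw": 0},
    {"rx": 0, "ry": 0, "rz": 0, "dx": 0, "dy": 0, "dz": -165, "jaw": 0},
    {"rx": 0, "ry": 0, "rz": 0, "dx": 0, "dy": -15, "dz": -165, "jaw": 0},
    {"rx": 0, "ry": 0, "rz": 0, "dx": 0, "dy": -30, "dz": -165, "jaw": 0},
    {"rx": 0, "ry": 0, "rz": 0, "dx": 0, "dy": -40, "dz": -160, "jaw": 0},
    {"rx": 0, "ry": 0, "rz": 0, "dx": 0, "dy": -49, "dz": -154, "jaw": 0},
    {"rx": 0, "ry": 0, "rz": 0, "dx": 0, "dy": -60, "dz": -150, "jaw": 0},
    {"rx": 0, "ry": 0, "rz": 0, "dx": 0, "dy": -69, "dz": -145, "jaw": 0},
    {"rx": 0, "ry": 0, "rz": 0, "dx": 0, "dy": -80, "dz": -142, "jaw": 0},
  ],
)

```text
clock: 31.07
tcp_pos: [0.5033, 0.2652, 0.1991]
tcp_rot: [-2.215, 2.222, 0.002]
ft_force: [0.4, 3.7, 2.4]
finger_gap: 0.0001
grasp_force: 1.6
```

Call:
drive_tool(
  plan=[
    {"rx": 0, "ry": 0, "rz": 0, "dx": 0, "dy": -10, "dz": 2, "jaw": 0},
    {"rx": 0, "ry": 0, "rz": 0, "dx": 0, "dy": -21, "dz": 3, "jaw": 0},
    {"rx": 0, "ry": 0, "rz": 0, "dx": 0, "dy": -32, "dz": 4, "jaw": 0},
    {"rx": 0, "ry": 0, "rz": 0, "dx": 0, "dy": -43, "dz": 4, "jaw": 0},
    {"rx": 0, "ry": 0, "rz": 0, "dx": 0, "dy": -54, "dz": 3, "jaw": 0},
    {"rx": 0, "ry": 0, "rz": 0, "dx": 0, "dy": -65, "dz": 1, "jaw": 0},
    {"rx": 0, "ry": 0, "rz": 0, "dx": 0, "dy": -75, "dz": -1, "jaw": 0},
    {"rx": 0, "ry": 0, "rz": 0, "dx": 0, "dy": -85, "dz": -4, "jaw": 0},
    {"rx": 0, "ry": 0, "rz": 0, "dx": 0, "dy": -96, "dz": -8, "jaw": 0},
    {"rx": 0, "ry": 0, "rz": 0, "dx": 0, "dy": -105, "dz": -13, "jaw": 0},
    {"rx": 0, "ry": 0, "rz": 0, "dx": 0, "dy": -115, "dz": -19, "jaw": 0},
    {"rx": 0, "ry": 0, "rz": 0, "dx": 0, "dy": -124, "dz": -25, "jaw": 0},
    {"rx": 0, "ry": 0, "rz": 0, "dx": 0, "dy": -133, "dz": -32, "jaw": 0},
    {"rx": 0, "ry": 0, "rz": 0, "dx": 0, "dy": -141, "dz": -40, "jaw": 0},
    {"rx": 0, "ry": 0, "rz": 0, "dx": 0, "dy": -148, "dz": -48, "jaw": 0},
    {"rx": 0, "ry": 0, "rz": 0, "dx": 0, "dy": -155, "dz": -57, "jaw": 0},
    {"rx": 0, "ry": 0, "rz": 0, "dx": 0, "dy": -161, "dz": -66, "jaw": 0},
    {"rx": 0, "ry": 0, "rz": 0, "dx": 0, "dy": -161, "dz": -66, "jaw": 0},
  ],
)

```text
clock: 32.57
tcp_pos: [0.5004, 0.1027, 0.1284]
tcp_rot: [2.214, -2.224, -0.006]
ft_force: [-1.1, 0.1, -0.4]
finger_gap: 0.0001
grasp_force: 0.0
```

```bash
cat > lidang.py <<'E'
from h import *
import sys
a=snap('top','topL'+sys.argv[1]);P=pts(a).reshape(-1,3)*1000; y1=float(sys.argv[2]) if len(sys.argv)>2 else 200
m=(P[:,0]>370)&(P[:,0]<440)&(P[:,1]>85)&(P[:,1]<y1)&(P[:,2]>60)&(P[:,2]<230); Q=P[m]
A=np.c_[212.5-Q[:,1],np.ones(len(Q))]; w=np.ones(len(Q),bool)
for _ in range(6):
    s=np.linalg.lstsq(A[w],Q[w,2],rcond=None)[0]; w=abs(A@s-Q[:,2])<5
print('lid',len(Q),w.sum(),np.arctan(s[0]),s)
E
python3 lidang.py 1
```

```text
lid 1593 1573 0.2277130588021205 [ 0.23173233 77.95494536]
```

Call:
drive_tool(
  plan=[
    {"rx": 0, "ry": 0, "rz": 0, "dx": 0, "dy": 10, "dz": 5, "jaw": 0},
    {"rx": 0, "ry": 0, "rz": 0, "dx": 0, "dy": 10, "dz": 40, "jaw": 0},
    {"rx": 0, "ry": 0, "rz": 0, "dx": 0, "dy": 10, "dz": 55, "jaw": 0},
    {"rx": 0, "ry": 0, "rz": 0, "dx": 0, "dy": 0, "dz": 55, "jaw": 0},
    {"rx": 0, "ry": 0, "rz": 0, "dx": 0, "dy": -26, "dz": 55, "jaw": 0},
    {"rx": 0, "ry": 0, "rz": 0, "dx": 0, "dy": -26, "dz": 40, "jaw": 0},
    {"rx": 0, "ry": 0, "rz": 0, "dx": 0, "dy": -26, "dz": 25, "jaw": 0},
    {"rx": 0, "ry": 0, "rz": 0, "dx": 0, "dy": -26, "dz": 15, "jaw": 0},
    {"rx": 0, "ry": 0, "rz": 0, "dx": 0, "dy": -26, "dz": 7, "jaw": 0},
    {"rx": 0, "ry": 0, "rz": 0, "dx": 0, "dy": -26, "dz": 0, "jaw": 0},
    {"rx": 0, "ry": 0, "rz": 0, "dx": 0, "dy": -27, "dz": -5, "jaw": 0},
    {"rx": 0, "ry": 0, "rz": 0, "dx": 0, "dy": -28, "dz": -10, "jaw": 0},
    {"rx": 0, "ry": 0, "rz": 0, "dx": 0, "dy": -28, "dz": -13, "jaw": 0},
    {"rx": 0, "ry": 0, "rz": 0, "dx": 0, "dy": -28, "dz": -15, "jaw": 0},
    {"rx": 0, "ry": 0, "rz": 0, "dx": 0, "dy": -28, "dz": -15, "jaw": 0},
  ],
)

```text
clock: 33.87
tcp_pos: [0.5022, 0.0762, 0.1185]
tcp_rot: [-2.217, 2.224, 0.001]
ft_force: [-6.4, -2.2, 19.6]
finger_gap: 0.0002
grasp_force: 9.8
```

```bash
python3 lidang.py 2
```

```text
lid 890 885 0.0035395829283737406 [3.53959771e-03 7.74882501e+01]
```

Call:
drive_tool(
  plan=[
    {"rx": 0, "ry": 0, "rz": 0, "dx": 0, "dy": 0, "dz": -3, "jaw": 0},
    {"rx": 0, "ry": 0, "rz": 0, "dx": 0, "dy": 0, "dz": -4, "jaw": 0},
    {"rx": 0, "ry": 0, "rz": 0, "dx": 0, "dy": 0, "dz": -4, "jaw": 0},
    {"rx": 0, "ry": 0, "rz": 0, "dx": 0, "dy": 0, "dz": 35, "jaw": 0},
    {"rx": 0, "ry": 0, "rz": 0, "dx": 0, "dy": 0, "dz": 75, "jaw": 0},
    {"rx": 0, "ry": 0, "rz": 0, "dx": 0, "dy": 0, "dz": 113, "jaw": 0},
    {"rx": 0, "ry": 0, "rz": 0, "dx": 0, "dy": 0, "dz": 120, "jaw": 0},
    {"rx": 0, "ry": 0, "rz": 0, "dx": 10, "dy": -40, "dz": 120, "jaw": 0},
    {"rx": 0, "ry": 0, "rz": 0, "dx": 40, "dy": -65, "dz": 120, "jaw": 0},
    {"rx": 0, "ry": 0, "rz": 0, "dx": 70, "dy": -90, "dz": 120, "jaw": 0},
    {"rx": 0, "ry": 0, "rz": 0, "dx": 99, "dy": -115, "dz": 120, "jaw": 0},
    {"rx": 0, "ry": 0, "rz": 0, "dx": 99, "dy": -125, "dz": 120, "jaw": 0},
    {"rx": 0, "ry": 0, "rz": 0, "dx": 99, "dy": -125, "dz": 120, "jaw": 0},
  ],
)

```text
clock: 35.0
tcp_pos: [0.602, -0.0509, 0.2343]
tcp_rot: [2.214, -2.228, -0.004]
ft_force: [0.2, 0.8, -0.0]
finger_gap: 0.0001
grasp_force: 0.0
```

```bash
python3 lidang.py 3 195; python3 - <<'E'
from h import *
s=status.get_obs(); print(s['tcp_pos'].round(4),s['qpos'].round(2))
b=snap('side','sideL3')
for f in('topL3','sideL3'):
    d=dict(np.load('pics/'+f+'.npz')); Q=pts(d).reshape(-1,3)*1000; hs=cv2.cvtColor(d['color'],cv2.COLOR_RGB2HSV).reshape(-1,3)
    m=(hs[:,0]>5)&(hs[:,0]<18)&(hs[:,1]>170)&(hs[:,2]>120)&(np.hypot(Q[:,0]-600,Q[:,1])<70)&(Q[:,2]>80); print(f,m.sum(),np.median(Q[m],0) if m.sum() else '')
i=dict(np.load('pics/topL3.npz'))['color']
cv2.imwrite('pics/c10.png',np.hstack([cv2.resize(i[140:300,60:300],(400,267)),cv2.resize(b['color'][170:330,120:360],(400,267))])[...,::-1])
E
```

```text
lid 0 0 0.0 [0. 0.]
[ 0.6008 -0.0494  0.2346] [-0.08  0.4   0.07  1.25  0.   -1.65]
topL3 0 
sideL3 77 [599.83281909   4.34263215 147.96851028]
```

View pics/c10.png

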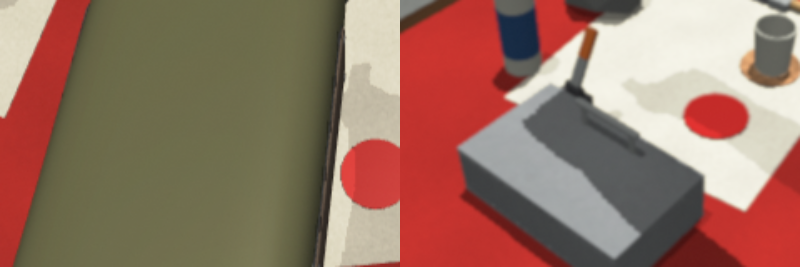

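The top view is blocked by the arm. The side crop shows the lid shut flat, the clamp still up at (582,60), and the cup standing on its pad at (775,50). Now fold the clamp over.

Call:
drive_tool(
  plan=[
    {"rx": 0, "ry": 0, "rz": 0, "dx": 0, "dy": 0, "dz": -40, "jaw": 0},
    {"rx": 0, "ry": 0, "rz": 0, "dx": 0, "dy": 0, "dz": -80, "jaw": 0},
    {"rx": 0, "ry": 0, "rz": 0, "dx": 0, "dy": 0, "dz": -102, "jaw": 0},
    {"rx": 0, "ry": 0, "rz": 0, "dx": 0, "dy": 15, "dz": -102, "jaw": 0},
    {"rx": 0, "ry": 0, "rz": 0, "dx": 0, "dy": 30, "dz": -102, "jaw": 0},
    {"rx": 0, "ry": 0, "rz": 0, "dx": 0, "dy": 45, "dz": -102, "jaw": 0},
    {"rx": 0, "ry": 0, "rz": 0, "dx": 0, "dy": 60, "dz": -102, "jaw": 0},
    {"rx": 0, "ry": 0, "rz": 0, "dx": 0, "dy": 72, "dz": -102, "jaw": 0},
    {"rx": 0, "ry": 0, "rz": 0, "dx": 0, "dy": 84, "dz": -100, "jaw": 0},
    {"rx": 0, "ry": 0, "rz": 0, "dx": 0, "dy": 95, "dz": -97, "jaw": 0},
    {"rx": 0, "ry": 0, "rz": 0, "dx": 0, "dy": 107, "dz": -100, "jaw": 0},
    {"rx": 0, "ry": 0, "rz": 0, "dx": 0, "dy": 119, "dz": -104, "jaw": 0},
    {"rx": 0, "ry": 0, "rz": 0, "dx": 0, "dy": 131, "dz": -113, "jaw": 0},
    {"rx": 0, "ry": 0, "rz": 0, "dx": 0, "dy": 141, "dz": -122, "jaw": 0},
    {"rx": 0, "ry": 0, "rz": 0, "dx": 0, "dy": 146, "dz": -132, "jaw": 0},
    {"rx": 0, "ry": 0, "rz": 0, "dx": 0, "dy": 149, "dz": -139, "jaw": 0},
    {"rx": 0, "ry": 0, "rz": 0, "dx": 0, "dy": 150, "dz": -143, "jaw": 0},
    {"rx": 0, "ry": 0, "rz": 0, "dx": 0, "dy": 150, "dz": -145, "jaw": 0},
    {"rx": 0, "ry": 0, "rz": 0, "dx": 0, "dy": 150, "dz": -145, "jaw": 0},
  ],
)

```text
clock: 36.68
tcp_pos: [0.6003, 0.1016, 0.0906]
tcp_rot: [2.218, -2.225, -0.006]
ft_force: [-0.5, 0.5, 0.1]
finger_gap: 0.0003
grasp_force: 0.3
```

Call:
drive_tool(
  plan=[
    {"rx": 0, "ry": 0, "rz": 0, "dx": 0, "dy": 0, "dz": -2, "jaw": 0},
    {"rx": 0, "ry": 0, "rz": 0, "dx": 0, "dy": 0, "dz": -3, "jaw": 0},
    {"rx": 0, "ry": 0, "rz": 0, "dx": 0, "dy": 0, "dz": -4, "jaw": 0},
    {"rx": 0, "ry": 0, "rz": 0, "dx": 0, "dy": 0, "dz": -4, "jaw": 0},
  ],
)

```text
clock: 37.02
tcp_pos: [0.6006, 0.1015, 0.0901]
tcp_rot: [-2.216, 2.224, 0.004]
ft_force: [-7.3, 1.0, 22.2]
finger_gap: 0.0004
grasp_force: 10.7
```

Call:
drive_tool(
  plan=[
    {"rx": 0, "ry": 0, "rz": 0, "dx": 0, "dy": 0, "dz": 40, "jaw": 0},
    {"rx": 0, "ry": 0, "rz": 0, "dx": 0, "dy": 0, "dz": 80, "jaw": 0},
    {"rx": 0, "ry": 0, "rz": 0, "dx": 0, "dy": 0, "dz": 120, "jaw": 0},
    {"rx": 0, "ry": 0, "rz": 0, "dx": 0, "dy": 0, "dz": 160, "jaw": 0},
    {"rx": 0, "ry": 0, "rz": 0, "dx": 0, "dy": 0, "dz": 200, "jaw": 0},
    {"rx": 0, "ry": 0, "rz": 0, "dx": -120, "dy": -300, "dz": 200, "jaw": 0},
    {"rx": 0, "ry": 0, "rz": 0, "dx": -120, "dy": -300, "dz": 200, "jaw": 0},
    {"rx": 0, "ry": 0, "rz": 0, "dx": -120, "dy": -300, "dz": 200, "jaw": 0},
    {"rx": 0, "ry": 0, "rz": 0, "dx": -120, "dy": -300, "dz": 200, "jaw": 0},
    {"rx": 0, "ry": 0, "rz": 0, "dx": -120, "dy": -300, "dz": 200, "jaw": 0},
    {"rx": 0, "ry": 0, "rz": 0, "dx": -120, "dy": -300, "dz": 200, "jaw": 0},
    {"rx": 0, "ry": 0, "rz": 0, "dx": -120, "dy": -300, "dz": 200, "jaw": 0},
    {"rx": 0, "ry": 0, "rz": 0, "dx": -120, "dy": -300, "dz": 200, "jaw": 0},
    {"rx": 0, "ry": 0, "rz": 0, "dx": -120, "dy": -300, "dz": 200, "jaw": 0},
    {"rx": 0, "ry": 0, "rz": 0, "dx": -120, "dy": -300, "dz": 200, "jaw": 0},
    {"rx": 0, "ry": 0, "rz": 0, "dx": -120, "dy": -300, "dz": 200, "jaw": 0},
  ],
)

```text
clock: 38.35
tcp_pos: [0.4809, -0.1987, 0.2864]
tcp_rot: [-2.216, 2.226, 0.004]
ft_force: [-1.2, -0.2, 0.1]
finger_gap: 0.0002
grasp_force: 0.0
```

```bash
python3 lidang.py 4 195; python3 - <<'E'
from h import *
b=snap('side','sideL4')
for f in('topL4','sideL4'):
    d=dict(np.load('pics/'+f+'.npz')); Q=pts(d).reshape(-1,3)*1000; hs=cv2.cvtColor(d['color'],cv2.COLOR_RGB2HSV).reshape(-1,3)
    m=(hs[:,0]>5)&(hs[:,0]<18)&(hs[:,1]>170)&(hs[:,2]>100)&(np.hypot(Q[:,0]-600,Q[:,1]-80)<70)&(Q[:,2]>75)
    print(f,m.sum(),np.median(Q[m],0) if m.sum() else '', np.polyfit(Q[m][:,1],Q[m][:,2],1) if m.sum()>5 else '')
    m=(Q[:,0]>370)&(Q[:,0]<440)&(Q[:,1]>60)&(Q[:,1]<200)&(Q[:,2]>60)&(Q[:,2]<100); print(' lid',m.sum(),np.polyfit(212-Q[m][:,1],Q[m][:,2],1) if m.sum()>9 else '')
i=dict(np.load('pics/topL4.npz'))['color']
cv2.imwrite('pics/c11.png',np.hstack([cv2.resize(i[140:300,60:380],(500,250)),cv2.resize(b['color'][150:330,120:360],(300,225),None) if 0 else cv2.resize(b['color'][150:330,140:380],(300,250))])[...,::-1])
E
```

```text
lid 1665 1658 0.001951877156235793 [1.95187964e-03 7.77115582e+01]
topL4 145 [599.83315381 100.3513436   89.58670166] [5.50266737e-03 8.89848971e+01]
 lid 2121 [2.47507850e-03 7.76769476e+01]
sideL4 98 [599.18358264 104.57157176  90.33307093] [-8.78598245e-03  9.08063173e+01]
 lid 1805 [-1.05290986e-03  7.92248539e+01]
```

View pics/c11.png

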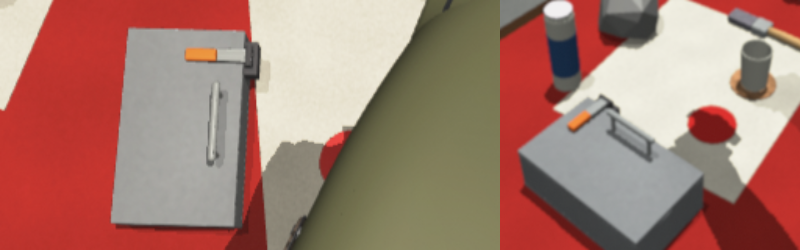

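The lid is shut flat, the clamp's orange grip lies on it at (200,55), and the cup stands on its pad at (757,65) in the side crop. The lid and clamp slopes both measure about 0, so I'm handing in.

```bash
python3 -c "
from h import *
s=status.get_obs(); print(s['clock'],abs(s['joint_vel']).max()); print(sign_off())"
```

```text
38.45 0.01221692001341771
the job is handed in; nothing more can be done
None
```

The job is handed in at 38 s of robot time; no verdict came back, but in the last pictures six chips were in the yellow bay and both rocks in the blue bay before the lid closed, the lid is shut, the clamp is flat on it, and the empty cup stands on its cork pad.

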